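# Swap the soap rose in a packed gift crate

## Task

The gift crate was packed with the white soap rose between its two candle jars, but the customer ordered the red one. First stand both jars on the cork pad, then put the white rose into the empty middle compartment of the soap tray, then set the red rose into the middle of the crate's middle cell, and last put each jar back into the crate cell it came from. Keep everything upright, and leave the pale pink rose on the tray and the stamp on the pad where they are.

Things in the scene. Friction and masses are not known exactly. Their poses are not given: they have to be found in the camera images.
- gift_crate: slim open crate of pale wood, fixed, 236 (x) x 86 (y) x 32 mm high; origin under its centre. Walls and floor 5 mm thick. Two dividers, 10 mm above the floor, make a middle cell 66 x 76 mm at the origin and two end cells 76 x 76 mm at x = +75 and -75 mm. Jars stand in the end cells, the white rose in the middle: once both jars are out, fingers along x reach it over the dividers
- cork_pad: brown cork pad, fixed, 250 (its x) x 150 (its y) x 4 mm; origin under its centre, z up. The stamp stands on its +x end; the rest is free
- soap_tray: low tray of dark wood, fixed, 270 (its x) x 94 (its y) x 14 mm high; origin under its centre, z up. Walls and floor 5 mm thick, dividers 7 mm above the floor; three compartments, 84 x 84 mm each, centred at x = -88, 0 and +88 mm. The middle one is empty at the start, the red and the pink rose are in the outer ones, either way round
- jar_orange: candle jar with orange wax and a gold-coloured lid, round, diameter 60 mm, 85 mm tall, 0.22 kg (may vary); origin at the centre of its underside, z up. Grip it round the glass, which reaches 73 mm up; the lid is fixed
- jar_plum: candle jar with plum-coloured wax and a silver-coloured lid, round, diameter 60 mm, 60 mm tall, 0.22 kg (may vary); origin at the centre of its underside, z up. Grip it round the glass, which reaches 52 mm up; the lid is fixed
- rose_white: cream-white soap rose head, 50 mm across at its widest, which is in the upper half, and 32 mm tall, narrower at the foot, 20 g; origin at the centre of its underside, z up
- rose_red: crimson red soap rose head, 53 mm across and 33 mm tall, shaped like the white one; origin at the centre of its underside, z up
- rose_pink: pale dusty-pink soap rose head, 59 mm across and 37 mm tall, not to be moved; origin at the centre of its underside, z up
- stamp: dark wooden hand stamp, foot 29 x 43 mm, 75 mm tall, not to be moved; origin at the centre of its underside, z up
Mind the look-alikes: they are no part of the job. What is shaped like the jar_orange but purple or turquoise is not meant.

How it is judged:
By the outcome, as a careful person would: the job done as asked, in the order asked, and still so for the second after the job is handed in, with the robot touching nothing.
It also fails if it takes over 131 s, if anything falls off the work surface, if the arm or the gripper's body presses on something with over 40 N, if the wrist force passes 120 N, or if a joint passes its speed limit or range.

## Robot

A 6-joint arm with a two-finger parallel gripper is mounted at the origin on a cart in front of the work surface, level with it; the furniture and walls round the work are solid. World frame = base frame: x ahead of the robot, y to its left, z up, the work surface at z = 0. Lengths are in mm, angles in rad, forces in N, time in s.
With the tool pointing down it reaches from about 350 to 975 mm from the base axis. Payload 7.1 kg.
Tool frame: the origin (TCP) lies midway between the tips of the shut fingers; the grasp point (between the pads) lies 19 mm behind it (ctrl.grip_depth is the distance from the TCP to the grasp point, in mm); z points along the fingers, y is the line along which they close (so a half turn about z gives the same grasp; the last joint's range is limited). The gripper opens to 88 mm and grips with 3 to 60 N. Pads are 20 mm wide; open, the fingers measure 115 mm over their backs; the gripper's body (75 mm by 178 mm) begins 61 mm behind the grasp point.
Start: joints at [1.194, 0.423, 1.63, -0, 1.089, -0.019], TCP at [218.852, 585.413, 222.675] pointing down, gripper open.
Joint ranges: [-3, 3], [-0.9, 2.11], [0.09, 2.58], [-1.31, 4.45], [0.11, 2.69], [-2.54, 2.54]. Speed limits (rad/s): [2.39, 2.39, 3.01, 3.14, 3.14, 3.14].

## Interface

Orientations are given as a rotation vector (axis times angle).
In Python, from workcell import ctrl, cams gives the robot as it stands.
- The arm moves only by the tool move_arm, never from a script. Its argument "steps" is a list of rows, each a list of 3 entries, a list of its own where there are three numbers: the shift along the tool's x, y, z in units of 25 mm (1.0 is 25 mm), then the turn about the tool's z in units of 5 degrees (1.0 is 5 degrees), then the closure, from 0 (fully open) to 1 (shut). A call has 1 to 20 rows; each row shifts and turns the commanded pose from where the row before left it, along the tool's axes as they then stand; what a row does not reach is not made up. A row lasts 1/12 s, in which the tool goes at most 41.7 mm and 7.16 degrees, less where a joint would pass 70% of its speed; a pose out of reach is approached as far as the arm can. A call is refused whole if a number of a shift passes 1 or a number of a turn 1, either way. A call with a gripper value outside its range is refused whole. The fingers move at their own pace and stop on an object; the grip force is fixed at half the most. Time passes only in rows, so rows that do not move let the fingers close. It gives the time, the measured TCP pose, the force, the opening and the grip force at its end, in the units of the state.
- ctrl.get_obs(): the state, without advancing time (a new reading comes with each control period).
- cams.get_image(name): name is "scene" or "top" or "wrist"; returns a dict with "image" (480x640x3 uint8, red, green, blue), "camera_matrix" (3x3 intrinsics, pixels), "xyz" and "rotation" of the camera in the world; the wrist camera has in their place "mount" (4x4, takes a point from camera to tool coordinates, whose origin is the TCP and whose axes are the flange's). Camera axes: x right, y down, z forward; pixel columns grow to the right and rows downward; lengths in mm; the calibration is good to about 2 mm. A picture is of the moment at which its call begins: read the wrist's pose just before it. There is no depth.
- ctrl.close_job(): hands the job in; it is judged then, once.
Trained networks look in the newest picture that a camera, given by its name, has taken for a name from the list of things; names that differ only in an ending like _2 or _b are one class to them, and where a whole thing is asked for, a point or a joint stands for the part that bears it (a point fixed in the world has none). Each returns a list of dicts, best first, with "p" (0 to 1); they miss things now and then, are a little off and sometimes report something else, mostly with a low value. They report only what shows in the picture. A call takes as long as a camera call. They do not tell look-alikes from the thing itself.
- cams.boxes_of(camera, thing): "rect" ([centre column, centre row, width, height] in pixels, round what is visible of it).
- cams.cut_out(camera, thing): "pixels" (480x640 bool, what is visible of it) and "rect" ([centre column, centre row, width, height] in pixels, round what is visible of it).
The state is a dict: "t": time; "qpos": joint angles; "qvel": joint speeds; "joint_torque": joint torques, N m; "ee_pos": TCP position; "orientation": TCP orientation; "ft_force": force on the tool from outside, world axes, zero at the start; "moment": the same for the moment, N m; "width": finger opening in mm; "grasp_force": force on a finger pad.
Only numpy, scipy, OpenCV 4.12 (cv2) and the standard library are available. Lean on these libraries where they do the work, as an engineer would, in place of code of your own. Each camera call takes 0.05 s, during which the arm holds its last target. There are 200 camera calls.

## Working session

There is one attempt and no reset: what is moved stays moved. The work goes in short steps, Python scripts to look and compute and a tool call to move; the robot and the scene stay as the last step left them, time stands still between calls to the robot, and variables do not carry over. Pictures are saved under pics/ and viewed, at most 14 in all, crops included, and the job is handed in when it is done.

Besides the shell and the picture viewer there is one more tool, called after ">>>" by a JSON object that holds its "fn" and its "kwargs". move_arm: Moves the arm, as the interface text tells. Its arguments: {"type":"object","properties":{"steps":{"type":"array"}},"required":["steps"]}

```bash
mkdir -p pics; ls
python3 - <<'E'
from workcell import ctrl,cams
import cv2
o=ctrl.get_obs();print(o['ee_pos'],o['orientation'],o['width'],o['t'])
for n in ['top','scene']:
    d=cams.get_image(n);cv2.imwrite(f'pics/{n}0.png',d['image'][:,:,::-1]);print(n,d['xyz'],d['rotation'],d['camera_matrix'])
    for th in ['gift_crate','cork_pad','soap_tray','jar_orange','jar_plum','rose_white','rose_red','rose_pink','stamp']:
        print(th,[(round(b['p'],2),[round(float(v)) for v in b['rect']]) for b in cams.boxes_of(n,th)])
d=cams.get_image('wrist');print(d['mount'],d['camera_matrix'])
E
```

```text
pics
[218.64182642 584.92003508 221.90703821] [-5.58934350e-01 -3.09115510e+00  2.34239364e-03] 87.71557814078896 0.0
top [ 322.82061961   52.404256   1073.09518362] [-2.12219879  2.16685095 -0.21374429] [[471.88891385   0.         317.02575201]
 [  0.         471.88891385 236.33173555]
 [  0.           0.           1.        ]]
gift_crate [(0.95, [219, 242, 79, 108])]
cork_pad [(0.88, [459, 234, 71, 113])]
soap_tray [(0.68, [345, 208, 64, 116])]
jar_orange [(0.92, [203, 268, 35, 34]), (0.86, [136, 251, 43, 33]), (0.82, [140, 308, 39, 27])]
jar_plum [(0.97, [231, 208, 28, 28]), (0.62, [202, 266, 34, 31]), (0.2, [458, 232, 70, 112])]
rose_white [(0.78, [220, 236, 23, 23])]
rose_red [(0.73, [353, 174, 18, 22])]
rose_pink [(0.6, [335, 248, 25, 26]), (0.37, [344, 209, 64, 116])]
stamp [(0.69, [459, 191, 23, 21])]
scene [-319.98649092 -555.11127665 1088.87663097] [-2.13328997  1.11859745 -0.44959229] [[529.79941952   0.         318.0566035 ]
 [  0.         529.79941952 239.83527262]
 [  0.           0.           1.        ]]
gift_crate [(0.7, [258, 228, 81, 47])]
cork_pad [(0.79, [432, 311, 109, 92])]
soap_tray [(0.89, [351, 256, 92, 72])]
jar_orange [(0.96, [236, 226, 22, 32]), (0.81, [206, 201, 22, 31]), (0.69, [183, 224, 25, 32])]
jar_plum [(0.9, [283, 209, 17, 22])]
rose_white []
rose_red [(0.66, [374, 237, 15, 12])]
rose_pink [(0.81, [330, 261, 23, 18])]
stamp [(0.26, [236, 226, 29, 30])]
[[-6.81660297e-04 -9.53273800e-01 -3.02106930e-01  8.36883375e+01]
 [ 9.99999738e-01 -5.76276088e-04 -4.37961561e-04 -1.77834137e+00]
 [ 2.43400282e-04 -3.02107149e-01  9.53273943e-01 -1.62658821e+02]
 [ 0.00000000e+00  0.00000000e+00  0.00000000e+00  1.00000000e+00]] [[362.75309106   0.         321.1487041 ]
 [  0.         362.75309106 240.19161609]
 [  0.           0.           1.        ]]
```

View pics/top0.png

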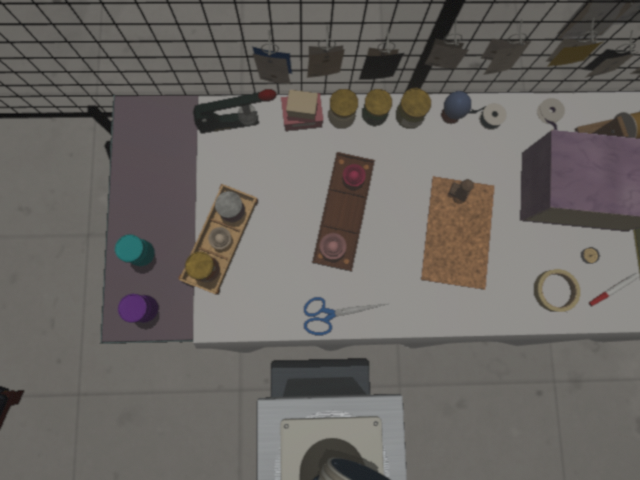

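View pics/scene0.png

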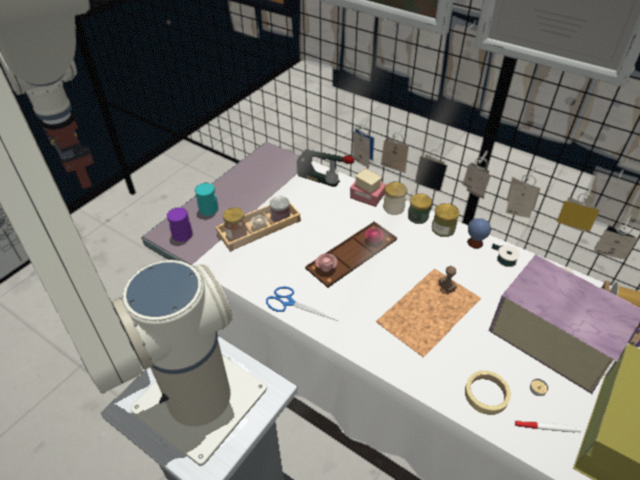

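Top view: crate on the left (219,240), with the gold-lid jar at (201,266), the white rose at (220,238) and the silver-lid jar at (230,206). The tray holds the red rose (353,176) and the pink rose (333,246), and the pad has the stamp at (460,190).

Could be taken for jar_orange: turquoise (131,250), purple (137,308), and the gold-lid jars at the back (343,103), (378,103), (416,103). I choose the gold-lid one standing in the crate at (201,266).

```bash
cat > h.py <<'E'
from workcell import ctrl,cams
import numpy as np,cv2
from scipy.spatial.transform import Rotation as R
from scipy.optimize import minimize
def cam(n):
    o=ctrl.get_obs(); d=cams.get_image(n); K=np.array(d['camera_matrix'])
    if n=='wrist':
        T=np.eye(4);T[:3,:3]=R.from_rotvec(o['orientation']).as_matrix();T[:3,3]=o['ee_pos'];T=T@np.array(d['mount'])
        return d['image'],K,T[:3,:3],T[:3,3]
    return d['image'],K,R.from_rotvec(d['rotation']).as_matrix(),np.array(d['xyz'])
def proj(P,K,Rc,t):
    q=(np.atleast_2d(P)-t)@Rc@K.T
    return q[:,:2]/q[:,2:]
def back(uv,z,K,Rc,t):
    d=Rc@np.linalg.solve(K,[uv[0],uv[1],1]); return t+d*(z-t[2])/d[2]
def boxpts(p,l,w,h):
    x,y,a=p;c,s=np.cos(a),np.sin(a)
    return np.array([[x+c*i*l/2-s*j*w/2,y+s*i*l/2+c*j*w/2,k] for i in(-1,1) for j in(-1,1) for k in(0,h)])
def fitbox(m,p0,l,w,h,C,S=4):
    # overlap of the projected box hull with the mask hull, at S-fold resolution
    pts=cv2.findNonZero(m.astype(np.uint8))[:,0,:].astype(np.float32)
    hull=cv2.convexHull(pts)
    ha=cv2.contourArea(cv2.convexHull(np.concatenate([pts+[a,b] for a in(-.5,.5) for b in(-.5,.5)]).astype(np.float32)))
    hull=cv2.convexHull(np.concatenate([pts+[a,b] for a in(-.5,.5) for b in(-.5,.5)]).astype(np.float32))
    def f(p):
        q=cv2.convexHull(proj(boxpts((p[0],p[1],p[2]/100),l,w,h),*C).astype(np.float32))
        i=cv2.intersectConvexConvex(hull,q)[0]
        return -i/(ha+cv2.contourArea(q)-i)
    r=minimize(f,[p0[0],p0[1],p0[2]*100],method='Nelder-Mead',options=dict(initial_simplex=[[p0[0]+a,p0[1]+b,p0[2]*100+c] for a,b,c in((0,0,0),(15,0,0),(0,15,0),(0,0,15))]))
    return r.x[0],r.x[1],r.x[2]/100,-r.fun
E
python3 - <<'E'
from h import *
im,*C=cam('top')
for th,(l,w,h) in dict(gift_crate=(236,86,32),soap_tray=(270,94,14),cork_pad=(250,150,4)).items():
    b=cams.cut_out('top',th)[0];m=b['pixels']
    pts=cv2.findNonZero(m.astype(np.uint8))
    r=cv2.boxPoints(cv2.minAreaRect(pts)); g=np.array([back(u,h,*C)[:2] for u in r])
    e=[g[1]-g[0],g[2]-g[1]];e=max(e,key=np.linalg.norm);e=e*np.sign(e[0])
    p0=(*g.mean(0),np.arctan2(e[1],e[0]))
    print(th,b['p'],np.round(p0,3),[round(float(np.linalg.norm(g[i]-g[i+1]))) for i in(0,1)],np.round(fitbox(m,p0,l,w,h,C),3))
for th,z in dict(jar_orange=90,jar_plum=65,rose_white=25,rose_red=25,rose_pink=25).items():
    for b in cams.boxes_of('top',th): print(th,round(b['p'],2),np.round(back(b['rect'][:2],z,*C)),np.round(b['rect']))
E
```

```text
gift_crate 0.96 [ 5.03846e+02  2.38672e+02 -3.82000e-01] [238, 99] [ 5.04142e+02  2.41264e+02 -4.12000e-01  9.32000e-01]
soap_tray 0.89 [ 5.65778e+02 -4.32900e+01 -2.31000e-01] [270, 96] [ 5.66634e+02 -4.29750e+01 -2.32000e-01  9.75000e-01]
cork_pad 0.59 [ 5.11684e+02 -3.10238e+02 -1.71000e-01] [254, 157] [ 5.12188e+02 -3.08492e+02 -1.70000e-01  9.79000e-01]
jar_orange 0.9 [434. 263.  90.] [202. 266.  38.  32.]
jar_orange 0.86 [348. 390.  90.] [139. 309.  38.  28.]
rose_white 0.57 [505. 236.  25.] [221. 238.  21.  25.]
rose_white 0.28 [497. 241.  25.] [219. 241.  83. 109.]
rose_red 0.84 [649. -64.  25.] [352. 174.  18.  22.]
```

>>> {"fn": "move_arm", "kwargs": {"steps": [[[-0.97, -0.55, 0], 0.1, 0], [[-0.97, -0.55, 0], 0.1, 0], [[-0.97, -0.55, 0], 0.1, 0], [[-0.97, -0.55, 0], 0.1, 0], [[-0.97, -0.55, 0], 0.1, 0], [[-0.97, -0.55, 0], 0.1, 0], [[-0.97, -0.55, 0], 0, 0], [[-0.97, -0.55, 0], 0, 0], [[-0.97, -0.55, 0], 0, 0], [[-0.97, -0.55, 0], 0, 0], [[-0.97, -0.55, 0], 0, 0], [[-0.97, -0.55, 0], 0, 0], [[-0.97, -0.55, 0], 0, 0], [[-0.97, -0.55, 0], 0, 0], [[-0.97, -0.55, 0], 0, 0], [[-0.97, -0.55, 0], 0, 0], [[0, 0, 0], 0, 0], [[0, 0, 0], 0, 0]]}}

```text
t: 3.0
ee_pos: [491.6, 231.2, 222.7]
orientation: [0.644, 3.075, 0.0]
ft_force: [-1.0, -1.2, 0.1]
width: 87.9
grasp_force: 0.0
```

```bash
cat >> h.py <<'E'
def goto(x,y,z=None,yaw=None):
    "tool-axis units to go; yaw = world angle of tool y (mod pi)"
    o=ctrl.get_obs();M=R.from_rotvec(o['orientation']).as_matrix();p=o['ee_pos']
    d=np.array([x,y,p[2] if z is None else z])-p
    a=np.degrees(np.arctan2(M[1,1],M[0,1])); t=0 if yaw is None else (-(np.degrees(yaw)-a)+90)%180-90
    print('goto',np.round((x,y,z or 0),1),'units',np.round(M.T@d/25,3),'turn units',round(t/5,3),'| at',np.round(p,1),'yaw',round(a,1),'t',o['t'])
E
python3 - <<'E'
from h import *
im,*C=cam('wrist');cv2.imwrite('pics/w1.png',im[:,:,::-1])
m=cams.cut_out('wrist','gift_crate')[0]['pixels']
print(fitbox(m,(504,241,-.41),236,86,32,C))
for th,z in dict(jar_orange=90,jar_plum=65,rose_white=25).items():
    for b in cams.boxes_of('wrist',th): print(th,round(b['p'],2),np.round(back(b['rect'][:2],z,*C)),np.round(b['rect']))
o=ctrl.get_obs();print(o['ee_pos'],o['orientation'],o['qpos'])
p=(504,241,-.41)
print(np.round(proj(boxpts(p,236,86,32),*C)))
E
```

```text
(np.float64(502.12228020461305), np.float64(240.2814835437095), np.float64(-0.3942597626500465), np.float64(0.937550160305257))
jar_orange 0.76 [380. 372.  90.] [442.  14.  76.  29.]
jar_orange 0.75 [435. 271.  90.] [341. 146.  72.  80.]
jar_plum 0.81 [560. 218.  65.] [339. 290.  59.  76.]
rose_white 0.91 [502. 238.  25.] [333. 218.  52.  48.]
[490.34862263 232.94040252 222.6869611 ] [-6.37596975e-01 -3.07603814e+00 -6.11118664e-05] [ 4.21492561e-01  3.03235405e-01  1.81209239e+00  1.52818499e-04
  1.02637930e+00 -7.40614226e-01]
[[293.  97.]
 [291.  94.]
 [380.  96.]
 [386.  94.]
 [299. 310.]
 [297. 324.]
 [371. 310.]
 [375. 324.]]
```

View pics/w1.png

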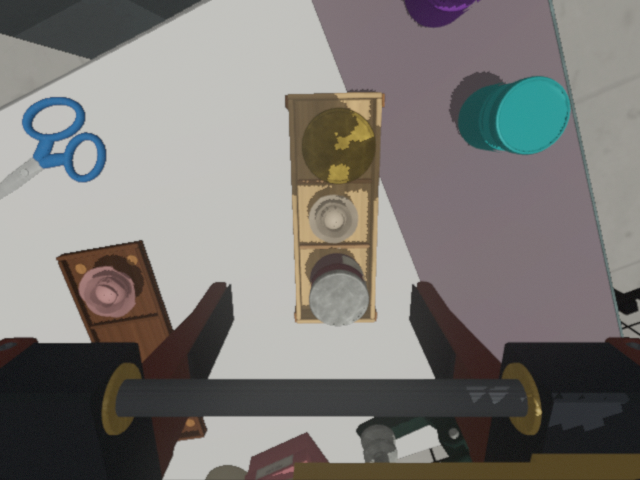

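The wrist view shows the crate rim corners at (287,96), (384,94), (296,322) and (377,322). The orange jar's gold lid is at (338,146), the white rose at (332,218) and the plum jar's silver lid at (338,296). The turquoise and purple jars stand apart on the mat, so the choice holds.

Run:
```python
from h import *
for k in range(3):
    im,*C=cam('wrist')
    g=np.array([back(u,32,*C)[:2] for u in((287,96),(384,94),(377,322),(296,322))])
    e=(g[2]+g[3]-g[0]-g[1]);print('crate',g.mean(0).round(1),np.arctan2(e[1],e[0]).round(3),[np.linalg.norm(g[i]-g[i-1]).round() for i in range(4)],ctrl.get_obs()['ee_pos'].round(1))
print('orange',back((338,146),90,*C).round(),'plum',back((338,296),65,*C).round(),'rose',back((332,218),30,*C).round())
it,*D=cam('top')
g=np.array([back(u,32,*D)[:2] for u in((182,278),(218,292),(257,203),(222,186))])
print('topcrate',g.mean(0).round(1),[np.linalg.norm(g[i]-g[i-1]).round() for i in range(4)],(g[2]+g[3]-g[0]-g[1]))
print('top orange',back((201,266),90,*D).round(),'plum',back((230,205.5),65,*D).round(),'rose',back((220,238),30,*D).round())
m=cams.cut_out('wrist','gift_crate')[0]['pixels'].astype(np.uint8)
v=im.copy();v[m>0]=v[m>0]//2+np.array([0,127,0],np.uint8)
a=-0.40
for l,w,z in((236,86,32),):
  for p in proj(boxpts((503,240,a),l,w,z),*C): cv2.circle(v,tuple(int(q) for q in p.round()),2,(255,0,0),-1)
cv2.imwrite('pics/w2.png',cv2.resize(v[60:350,240:440],None,fx=2,fy=2)[:,:,::-1])
```

```text
crate [501.5 242.3] -0.393 [np.float64(232.0), np.float64(88.0), np.float64(233.0), np.float64(89.0)] [490.4 232.9 222.7]
crate [501.6 242.3] -0.393 [np.float64(232.0), np.float64(88.0), np.float64(233.0), np.float64(89.0)] [490.5 232.9 222.7]
crate [501.7 242.2] -0.393 [np.float64(232.0), np.float64(88.0), np.float64(233.0), np.float64(89.0)] [490.6 232.8 222.7]
orange [433. 270.  90.] plum [565. 216.  65.] rose [499. 239.  30.]
topcrate [500.4 237.2] [np.float64(224.0), np.float64(85.0), np.float64(216.0), np.float64(89.0)] [ 405.21400618 -169.9888529 ]
top orange [434. 266.  90.] plum [568. 211.  65.] rose [503. 238.  30.]
```

View pics/w2.png

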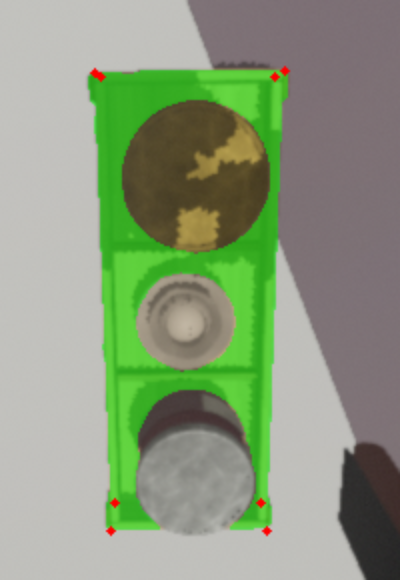

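Run:
```python
from h import *
goto(568.5,213.5,36,-.395+np.pi/2)
```

```text
goto [568.5 213.5  36. ] units [-3.157  0.539  7.468] turn units -0.164 | at [490.7 232.5 222.7] yaw 66.5 t 3.5
```

>>> {"fn": "move_arm", "kwargs": {"steps": [[[-0.79, 0.135, 0.2], -0.16, 0], [[-0.79, 0.135, 0.6], 0, 0], [[-0.79, 0.135, 0.9], 0, 0], [[-0.79, 0.135, 0.97], 0, 0], [[0, 0, 1], 0, 0], [[0, 0, 1], 0, 0], [[0, 0, 1], 0, 0], [[0, 0, 0.9], 0, 0], [[0, 0, 0.6], 0, 0], [[0, 0, 0.3], 0, 0], [[0, 0, 0], 0, 0], [[0, 0, 0], 0, 0]]}}

```text
t: 4.5
ee_pos: [569.2, 213.9, 36.1]
orientation: [-0.618, -3.08, 0.0]
ft_force: [0.6, -0.0, -0.3]
width: 87.9
grasp_force: 0.0
```

Run:
```python
from h import *
im,*C=cam('wrist');cv2.imwrite('pics/w3.png',im[:,:,::-1])
goto(568.5,213.5,36,-.395+np.pi/2)
```

```text
goto [568.5 213.5  36. ] units [ 0.032 -0.04   0.03 ] turn units -0.012 | at [569.6 214.1  36.7] yaw 67.3 t 4.55
```

View pics/w3.png

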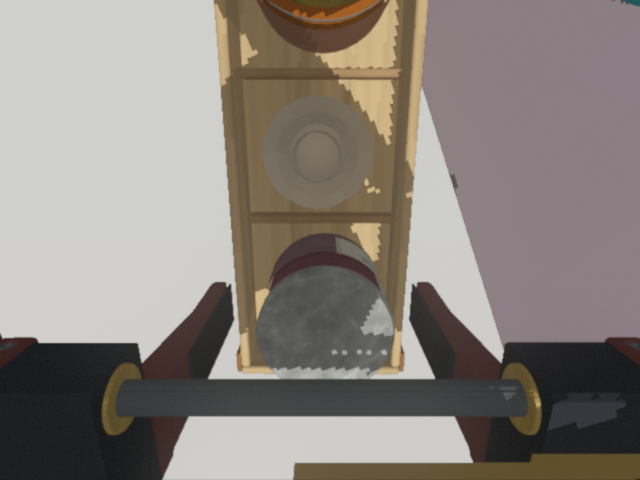

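The open fingers straddle the plum jar (lid at about (325,322)) and clear the crate walls. The white rose is at (318,153). Checking the offset.

Run:
```python
from h import *
im,*C=cam('wrist')
p=back((325,322),65,*C);print(p.round(1))
r=back((318,153),30,*C);print('rose',r.round(1))
g=np.array([back(u,32,*C)[:2] for u in((238,372),(403,372))]);print('end mid',g.mean(0).round(1),np.linalg.norm(g[1]-g[0]))
d1=back((249,217),15,*C);d2=back((393,217),15,*C);e1=back((245,73),15,*C);e2=back((400,73),15,*C);print('dividers mid',((d1+d2)/2).round(1),((e1+e2)/2).round(1))
goto(p[0],p[1],36)
```

```text
[564.8 215.8  65. ]
rose [502.3 238.7  30. ]
end mid [610.4 194.6] 90.29200571755851
dividers mid [533.9 227.   15. ] [470.7 254.2  15. ]
goto [564.8 215.8  36. ] units [ 0.214 -0.018  0.046] turn units 0.0 | at [569.9 214.2  37.2] yaw 67.3 t 4.6
```

>>> {"fn": "move_arm", "kwargs": {"steps": [[[0.19, 0, 0.05], 0, 0], [[0, 0, 0], 0, 1], [[0, 0, 0], 0, 1], [[0, 0, 0], 0, 1], [[0, 0, 0], 0, 1], [[0, 0, 0], 0, 1], [[0, 0, 0], 0, 1], [[0, 0, 0], 0, 1], [[0, 0, -0.4], 0, 1], [[0, 0, -0.8], 0, 1], [[0, 0, -1], 0, 1], [[0, 0, -1], 0, 1], [[0, 0, -0.5], 0, 1], [[0, 0, 0], 0, 1]]}}

```text
t: 5.77
ee_pos: [566.3, 216.1, 130.3]
orientation: [0.617, 3.076, 0.004]
ft_force: [0.0, -0.0, -2.6]
width: 59.6
grasp_force: 30.0
```

Run:
```python
from h import *
goto(433,-294,37)
```

```text
goto [ 433 -294   37] units [ -2.943 -20.894   3.674] turn units 0.0 | at [566.3 216.1 130.3] yaw 67.3 t 5.7667
```

>>> {"fn": "move_arm", "kwargs": {"steps": [[[-0.14, -0.5, 0], 0, 1], [[-0.14, -0.95, 0], 0, 1], [[-0.14, -1, 0], 0, 1], [[-0.14, -1, 0], 0, 1], [[-0.14, -1, 0], 0, 1], [[-0.14, -1, 0], 0, 1], [[-0.14, -1, 0], 0, 1], [[-0.14, -1, 0], 0, 1], [[-0.14, -1, 0], 0, 1], [[-0.14, -1, 0], 0, 1], [[-0.14, -1, 0], 0, 1], [[-0.14, -1, 0], 0, 1], [[-0.14, -1, 0], 0, 1], [[-0.14, -1, 0], 0, 1], [[-0.14, -1, 0], 0, 1], [[-0.14, -1, 0], 0, 1], [[-0.14, -1, 0], 0, 1], [[-0.14, -1, 0], 0, 1], [[-0.14, -1, 0], 0, 1], [[-0.14, -1, 0], 0, 1]]}}

```text
t: 7.43
ee_pos: [439.2, -260.8, 125.5]
orientation: [-0.618, -3.077, -0.002]
ft_force: [1.1, 0.2, -2.6]
width: 59.5
grasp_force: 30.0
```

>>> {"fn": "move_arm", "kwargs": {"steps": [[[-0.1, -0.9, 0.2], 0, 1], [[0, -0.5, 0.6], 0, 1], [[0, 0, 0.9], 0, 1], [[0, 0, 0.9], 0, 1], [[0, 0, 0.5], 0, 1], [[0, 0, 0.3], 0, 1], [[0, 0, 0.1], 0, 1], [[0, 0, 0], 0, 1]]}}

```text
t: 8.1
ee_pos: [429.4, -292.9, 38.7]
orientation: [-0.618, -3.078, -0.001]
ft_force: [0.2, -1.1, -1.3]
width: 59.4
grasp_force: 30.0
```

Run:
```python
from h import *
im,*C=cam('wrist');cv2.imwrite('pics/w4.png',im[:,:,::-1])
goto(433,-294,36);print(ctrl.get_obs()['ft_force'])
it,*D=cam('top')
m=cams.cut_out('top','cork_pad')[0]['pixels'];print(fitbox(m,(512,-308,-.17),250,150,4,D))
```

```text
goto [ 433 -294   36] units [-0.124  0.015  0.137] turn units 0.0 | at [ 430.  -293.2   39.4] yaw 67.3 t 8.15
[-0.02849058  0.04845644 -1.9932953 ]
(np.float64(513.8846397758476), np.float64(-308.17894086876925), np.float64(-0.17272277799556385), np.float64(0.7628049547286606))
```

View pics/w4.png

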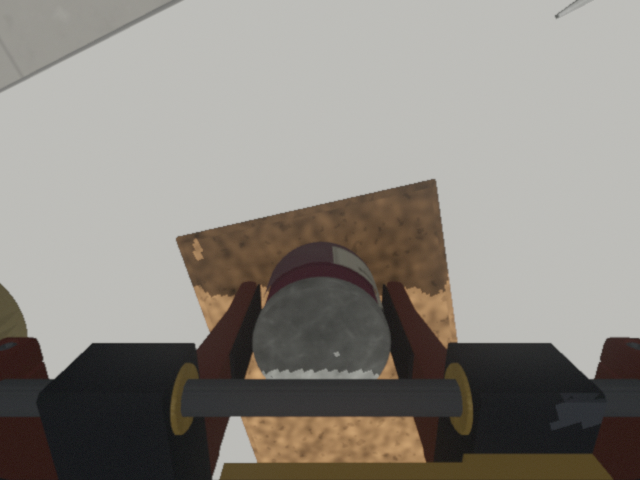

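The plum jar (lid at (322,328)) is over the cork, well inside the pad edge at row 180–240. Lowering it gently.

>>> {"fn": "move_arm", "kwargs": {"steps": [[[0, 0, 0.04], 0, 1], [[0, 0, 0.04], 0, 1], [[0, 0, 0.03], 0, 1], [[0, 0, 0], 0, 1], [[0, 0, 0], 0, 1]]}}

```text
t: 8.67
ee_pos: [430.4, -293.2, 37.1]
orientation: [0.618, 3.08, -0.0]
ft_force: [0.5, -0.0, -2.6]
width: 59.5
grasp_force: 30.0
```

>>> {"fn": "move_arm", "kwargs": {"steps": [[[0, 0, 0.03], 0, 1], [[0, 0, 0.03], 0, 1], [[0, 0, 0], 0, 1], [[0, 0, 0], 0, 1]]}}

```text
t: 9.0
ee_pos: [430.3, -293.2, 35.4]
orientation: [-0.618, -3.08, -0.0]
ft_force: [-0.3, 0.3, -1.5]
width: 59.7
grasp_force: 30.0
```

>>> {"fn": "move_arm", "kwargs": {"steps": [[[0, 0, 0.03], 0, 1], [[0, 0, 0], 0, 1], [[0, 0, 0], 0, 0], [[0, 0, 0], 0, 0], [[0, 0, 0], 0, 0], [[0, 0, 0], 0, 0], [[0, 0, 0], 0, 0], [[0, 0, 0], 0, 0], [[0, 0, -0.4], 0, 0], [[0, 0, -0.8], 0, 0], [[0, 0, -1], 0, 0], [[0, 0, -1], 0, 0], [[0, 0, -1], 0, 0], [[0, 0, 0], 0, 0]]}}

```text
t: 10.17
ee_pos: [432.7, -294.9, 144.7]
orientation: [0.617, 3.073, -0.005]
ft_force: [0.7, -0.4, 0.9]
width: 87.7
grasp_force: 0.0
```

Run:
```python
from h import *
goto(433.2,269.5,40,-.395+np.pi/2)
```

```text
goto [433.2 269.5  40. ] units [ 8.725 20.841  4.086] turn units -0.013 | at [ 432.7 -294.9  144.7] yaw 67.3 t 10.1667
```

>>> {"fn": "move_arm", "kwargs": {"steps": [[[0.2, 0.5, 0], 0, 0], [[0.4, 0.95, 0], 0, 0], [[0.4, 0.95, 0], 0, 0], [[0.4, 0.95, 0], 0, 0], [[0.4, 0.95, 0], 0, 0], [[0.4, 0.95, 0], 0, 0], [[0.4, 0.95, 0], 0, 0], [[0.4, 0.95, 0], 0, 0], [[0.4, 0.95, 0], 0, 0], [[0.4, 0.95, 0], 0, 0], [[0.4, 0.95, 0], 0, 0], [[0.4, 0.95, 0], 0, 0], [[0.4, 0.95, 0], 0, 0], [[0.4, 0.95, 0], 0, 0], [[0.4, 0.95, 0], 0, 0], [[0.4, 0.95, 0], 0, 0], [[0.4, 0.95, 0], 0, 0], [[0.4, 0.95, 0], 0, 0], [[0.4, 0.95, 0], 0, 0], [[0.4, 0.95, 0], 0, 0]]}}

```text
t: 11.83
ee_pos: [427.4, 211.1, 138.6]
orientation: [-0.617, -3.078, 0.002]
ft_force: [0.4, -0.7, 0.3]
width: 88.0
grasp_force: 0.0
```

>>> {"fn": "move_arm", "kwargs": {"steps": [[[0.4, 0.95, 0], 0, 0], [[0.4, 0.95, 0], 0, 0], [[0.13, 0.4, 0], 0, 0], [[0, 0, 0], 0, 0], [[0, 0, 0], 0, 0]]}}

```text
t: 12.25
ee_pos: [429.0, 271.4, 138.9]
orientation: [-0.616, -3.079, 0.003]
ft_force: [-0.3, -0.1, -0.0]
width: 87.9
grasp_force: 0.0
```

Run:
```python
from h import *
im,*C=cam('wrist')
for b in cams.boxes_of('wrist','jar_orange'): print(b['p'],np.round(b['rect']),back(b['rect'][:2],90,*C).round())
goto(433.2,269.5,40,-.395+np.pi/2)
```

```text
0.96 [481.  54. 139. 108.] [350. 393.  90.]
0.72 [543. 231. 144. 104.] [459. 402.  90.]
0.67 [326. 258.  90. 112.] [424. 274.  90.]
goto [433.2 269.5  40. ] units [-0.161  0.025  3.966] turn units -0.019 | at [429.4 270.6 139.2] yaw 67.3 t 12.35
```

>>> {"fn": "move_arm", "kwargs": {"steps": [[[-0.16, 0, 0.5], 0, 0], [[0, 0, 0.9], 0, 0], [[0, 0, 0.9], 0, 0], [[0, 0, 0.9], 0, 0], [[0, 0, 0.5], 0, 0], [[0, 0, 0.25], 0, 0], [[0, 0, 0], 0, 0], [[0, 0, 0], 0, 1], [[0, 0, 0], 0, 1], [[0, 0, 0], 0, 1], [[0, 0, 0], 0, 1], [[0, 0, 0], 0, 1], [[0, 0, 0], 0, 1], [[0, 0, 0], 0, 1]]}}

```text
t: 13.52
ee_pos: [434.3, 270.7, 41.7]
orientation: [0.618, 3.079, 0.001]
ft_force: [0.3, 1.3, 6.2]
width: 59.6
grasp_force: 30.0
```

Run:
```python
from h import *
im,*C=cam('wrist');cv2.imwrite('pics/w5.png',im[:,:,::-1])
goto(433.2,269.5,40,-.395+np.pi/2);o=ctrl.get_obs();print(o['ft_force'],o['width'],o['grasp_force'])
```

```text
goto [433.2 269.5  40. ] units [ 0.025 -0.063  0.067] turn units -0.012 | at [434.4 270.7  41.7] yaw 67.3 t 13.5667
[0.51103061 0.25926271 6.42162756] 59.49668880574812 30.001892745494843
```

View pics/w5.png

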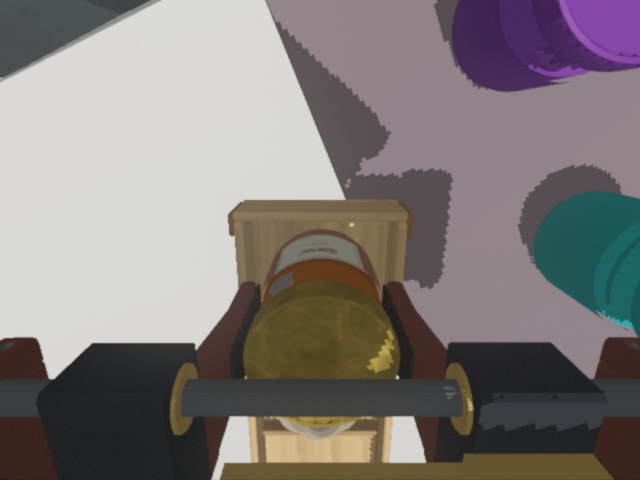

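The gripper holds the orange jar (gold lid at (322,350), orange wax visible below it). The turquoise and purple jars are on the right, clear of the grip. Lifting it.

>>> {"fn": "move_arm", "kwargs": {"steps": [[[0, 0, -0.4], 0, 1], [[0, 0, -0.8], 0, 1], [[0, 0, -1], 0, 1], [[0, 0, -1], 0, 1], [[0, 0, -0.5], 0, 1], [[0, 0, 0], 0, 1]]}}

```text
t: 14.07
ee_pos: [435.2, 271.2, 136.5]
orientation: [0.617, 3.077, 0.005]
ft_force: [-0.1, -0.6, -2.6]
width: 59.9
grasp_force: 30.0
```

Run:
```python
from h import *
goto(514,-308,44)
```

```text
goto [ 514 -308   44] units [-11.833 -20.174   3.655] turn units 0.0 | at [435.2 271.2 136.5] yaw 67.3 t 14.0667
```

>>> {"fn": "move_arm", "kwargs": {"steps": [[[-0.25, -0.43, 0], 0, 1], [[-0.5515, -0.94, 0], 0, 1], [[-0.5515, -0.94, 0], 0, 1], [[-0.5515, -0.94, 0], 0, 1], [[-0.5515, -0.94, 0], 0, 1], [[-0.5515, -0.94, 0], 0, 1], [[-0.5515, -0.94, 0], 0, 1], [[-0.5515, -0.94, 0], 0, 1], [[-0.5515, -0.94, 0], 0, 1], [[-0.5515, -0.94, 0], 0, 1], [[-0.5515, -0.94, 0], 0, 1], [[-0.5515, -0.94, 0], 0, 1], [[-0.5515, -0.94, 0], 0, 1], [[-0.5515, -0.94, 0], 0, 1], [[-0.5515, -0.94, 0], 0, 1], [[-0.5515, -0.94, 0], 0, 1], [[-0.5515, -0.94, 0], 0, 1], [[-0.5515, -0.94, 0], 0, 1], [[-0.5515, -0.94, 0], 0, 1], [[-0.5515, -0.94, 0], 0, 1]]}}

```text
t: 15.73
ee_pos: [502.9, -256.3, 131.6]
orientation: [-0.618, -3.077, -0.001]
ft_force: [0.7, 0.8, -2.8]
width: 59.7
grasp_force: 30.0
```

>>> {"fn": "move_arm", "kwargs": {"steps": [[[-0.5515, -0.94, 0], 0, 1], [[-0.5515, -0.94, 0], 0, 1], [[0, 0, 0], 0, 1], [[0, 0, 0.4], 0, 1], [[0, 0, 0.9], 0, 1], [[0, 0, 0.9], 0, 1], [[0, 0, 0.8], 0, 1], [[0, 0, 0.4], 0, 1], [[0, 0, 0.2], 0, 1], [[0, 0, 0], 0, 1], [[0, 0, 0], 0, 1]]}}

```text
t: 16.65
ee_pos: [512.0, -308.6, 43.3]
orientation: [-0.617, -3.08, -0.0]
ft_force: [0.1, -1.1, -2.1]
width: 60.0
grasp_force: 30.0
```

Run:
```python
from h import *
im,*C=cam('wrist');cv2.imwrite('pics/w6.png',im[:,:,::-1])
goto(514,-308,40);print(ctrl.get_obs()['ft_force'])
```

```text
goto [ 514 -308   40] units [-0.047  0.057  0.149] turn units 0.0 | at [ 512.4 -308.9   43.7] yaw 67.3 t 16.7
[-0.50964623  0.61083011 -2.79725692]
```

View pics/w6.png

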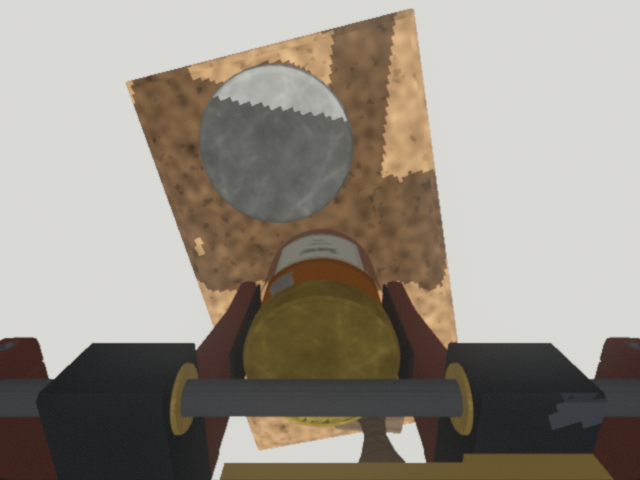

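The plum jar stands on the pad (lid at (277,143)). The orange jar is held over the pad centre, and the stamp is clear behind it at (380,440). Lowering it.

>>> {"fn": "move_arm", "kwargs": {"steps": [[[0, 0, 0.04], 0, 1], [[0, 0, 0.03], 0, 1], [[0, 0, 0.03], 0, 1], [[0, 0, 0], 0, 1], [[0, 0, 0], 0, 1]]}}

```text
t: 17.12
ee_pos: [512.2, -309.0, 41.0]
orientation: [0.618, 3.08, -0.0]
ft_force: [-0.7, -1.1, -2.8]
width: 59.6
grasp_force: 30.0
```

>>> {"fn": "move_arm", "kwargs": {"steps": [[[0, 0, 0.03], 0, 1], [[0, 0, 0.02], 0, 1], [[0, 0, 0], 0, 1], [[0, 0, 0], 0, 1]]}}

```text
t: 17.45
ee_pos: [512.2, -309.1, 40.6]
orientation: [0.618, 3.08, -0.0]
ft_force: [-2.2, 2.1, 5.5]
width: 59.2
grasp_force: 30.0
```

>>> {"fn": "move_arm", "kwargs": {"steps": [[[0, 0, 0], 0, 0], [[0, 0, 0], 0, 0], [[0, 0, 0], 0, 0], [[0, 0, 0], 0, 0], [[0, 0, 0], 0, 0], [[0, 0, 0], 0, 0], [[0, 0, -0.4], 0, 0], [[0, 0, -0.8], 0, 0], [[0, 0, -1], 0, 0], [[0, 0, -1], 0, 0], [[0, 0, -1], 0, 0], [[0, 0, -1], 0, 0], [[0, 0, 0], 0, 0], [[0, 0, 0], 0, 0]]}}

```text
t: 18.62
ee_pos: [513.0, -309.6, 171.8]
orientation: [0.618, 3.077, -0.002]
ft_force: [-0.6, -1.2, -0.3]
width: 88.0
grasp_force: 0.0
```

Run:
```python
from h import *
goto(502,240,170)
it,*D=cam('top')
for th,z in dict(jar_orange=89,jar_plum=64).items():
    for b in cams.boxes_of('top',th): print(th,round(b['p'],2),np.round(back(b['rect'][:2],z,*D)),np.round(b['rect']))
```

```text
goto [502 240 170] units [ 8.891 20.109  0.027] turn units 0.0 | at [ 513.  -309.6  171.8] yaw 67.3 t 18.6167
jar_orange 0.79 [471. 398.  89.] [137. 250.  38.  32.]
jar_orange 0.77 [352. 390.  89.] [139. 307.  40.  26.]
jar_orange 0.38 [498. 229.  89.] [219. 236.  23.  26.]
jar_plum 0.78 [ 434. -292.   64.] [462. 262.  31.  25.]
jar_plum 0.41 [491. 234.  64.] [219. 241.  81. 108.]
```

>>> {"fn": "move_arm", "kwargs": {"steps": [[[0.2, 0.45, 0], 0, 0], [[0.41, 0.93, 0], 0, 0], [[0.41, 0.93, 0], 0, 0], [[0.41, 0.93, 0], 0, 0], [[0.41, 0.93, 0], 0, 0], [[0.41, 0.93, 0], 0, 0], [[0.41, 0.93, 0], 0, 0], [[0.41, 0.93, 0], 0, 0], [[0.41, 0.93, 0], 0, 0], [[0.41, 0.93, 0], 0, 0], [[0.41, 0.93, 0], 0, 0], [[0.41, 0.93, 0], 0, 0], [[0.41, 0.93, 0], 0, 0], [[0.41, 0.93, 0], 0, 0], [[0.41, 0.93, 0], 0, 0], [[0.41, 0.93, 0], 0, 0], [[0.41, 0.93, 0], 0, 0], [[0.41, 0.93, 0], 0, 0], [[0.41, 0.93, 0], 0, 0], [[0.41, 0.93, 0], 0, 0]]}}

```text
t: 20.43
ee_pos: [501.1, 187.5, 168.6]
orientation: [-0.618, -3.078, 0.002]
ft_force: [0.4, -0.0, -0.3]
width: 88.0
grasp_force: 0.0
```

>>> {"fn": "move_arm", "kwargs": {"steps": [[[0.41, 0.93, 0], 0, 0], [[0.41, 0.93, 0], 0, 0], [[0, 0, 0], 1, 0], [[0, 0, 0], 1, 0], [[0, 0, 0], 1, 0], [[0, 0, 0], 1, 0], [[0, 0, 0], 1, 0], [[0, 0, 0], 1, 0], [[0, 0, 0], 1, 0], [[0, 0, 0], 1, 0], [[0, 0, 0], 1, 0], [[0, 0, 0], 1, 0], [[0, 0, 0], 1, 0], [[0, 0, 0], 1, 0], [[0, 0, 0], 1, 0], [[0, 0, 0], 1, 0], [[0, 0, 0], 1, 0], [[0, 0, 0], 1, 0], [[0, 0, 0], 1, 0], [[0, 0, 0], 1, 0]]}}

```text
t: 22.1
ee_pos: [500.3, 236.9, 168.5]
orientation: [-2.618, -1.735, 0.004]
ft_force: [0.2, 1.1, -0.1]
width: 87.9
grasp_force: 0.0
```

>>> {"fn": "move_arm", "kwargs": {"steps": [[[0, 0, 0.5], 0, 0], [[0, 0, 1], 0, 0], [[0, 0, 1], 0, 0], [[0, 0, 0.5], 0, 0], [[0, 0, 0], 0, 0], [[0, 0, 0], 0, 0]]}}

```text
t: 22.6
ee_pos: [500.7, 236.8, 93.9]
orientation: [-2.615, -1.741, 0.004]
ft_force: [-0.5, 0.2, 0.7]
width: 87.8
grasp_force: 0.0
```

Run:
```python
from h import *
im,*C=cam('wrist');cv2.imwrite('pics/w7.png',im[:,:,::-1])
for b in cams.boxes_of('wrist','rose_white'): print(b['p'],np.round(b['rect']),back(b['rect'][:2],25,*C).round(1))
goto(502.3,240.5,19,-.395)
```

```text
0.71 [323. 250.  74.  73.] [501.9 237.1  25. ]
goto [502.3 240.5  19. ] units [ 0.121 -0.048  3.06 ] turn units -0.013 | at [502.2 237.2  95.5] yaw -22.7 t 22.7
```

View pics/w7.png

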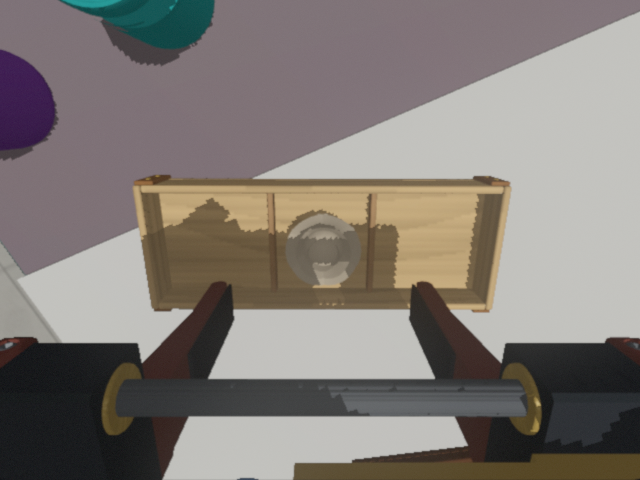

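The crate is now empty apart from the white rose at (323,250), midway between the dividers at columns 271 and 373. Descending on it with the fingers along the crate's x.

>>> {"fn": "move_arm", "kwargs": {"steps": [[[0, 0, 0.4], 0, 0], [[0, 0, 0.8], 0, 0], [[0, 0, 0.8], 0, 0], [[0, 0, 0.6], 0, 0], [[0, 0, 0.3], 0, 0], [[0, 0, 0.1], 0, 0], [[0, 0, 0], 0, 0], [[0, 0, 0], 0, 0], [[0, 0, 0], 0, 0]]}}

```text
t: 23.45
ee_pos: [502.4, 237.1, 20.6]
orientation: [2.615, 1.741, 0.003]
ft_force: [-0.8, -1.0, -0.1]
width: 88.1
grasp_force: 0.0
```

Run:
```python
from h import *
im,*C=cam('wrist')
for b in cams.boxes_of('wrist','rose_white'): print(b['p'],np.round(b['rect']),back(b['rect'][:2],25,*C).round(1))
goto(502,237.5,19,-.395)
cv2.imwrite('pics/w8.png',im[:,:,::-1])
```

```text
0.62 [321. 301. 108.  98.] [502.6 237.6  25. ]
goto [502.  237.5  19. ] units [ 0.011 -0.017  0.061] turn units -0.014 | at [502.3 237.1  20.5] yaw -22.7 t 23.55
```

View pics/w8.png

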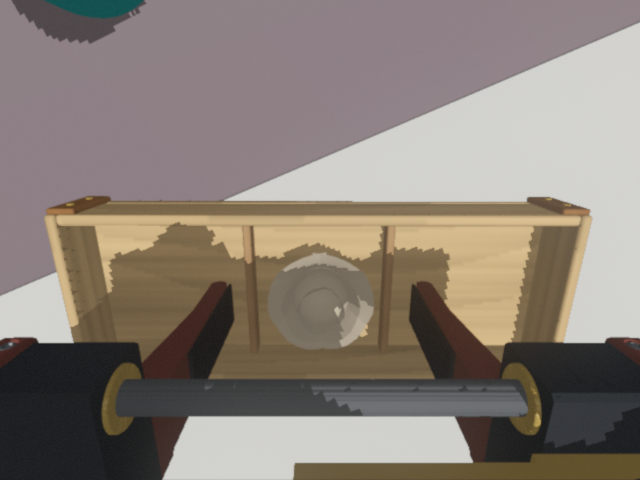

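The fingers straddle the rose (321,303) outside both dividers. Closing on it and lifting.

>>> {"fn": "move_arm", "kwargs": {"steps": [[[0, 0, 0.05], 0, 0], [[0, 0, 0], 0, 1], [[0, 0, 0], 0, 1], [[0, 0, 0], 0, 1], [[0, 0, 0], 0, 1], [[0, 0, 0], 0, 1], [[0, 0, 0], 0, 1], [[0, 0, 0], 0, 1], [[0, 0, 0], 0, 1], [[0, 0, -0.3], 0, 1], [[0, 0, -0.6], 0, 1], [[0, 0, -0.9], 0, 1], [[0, 0, -0.9], 0, 1], [[0, 0, -0.5], 0, 1], [[0, 0, 0], 0, 1], [[0, 0, 0], 0, 1]]}}

```text
t: 24.88
ee_pos: [502.0, 236.9, 99.0]
orientation: [2.615, 1.741, 0.003]
ft_force: [0.5, -0.1, 0.4]
width: 47.8
grasp_force: 30.0
```

Run:
```python
from h import *
im,*C=cam('wrist');cv2.imwrite('pics/w9.png',im[:,:,::-1])
it,*D=cam('top')
m=cams.cut_out('top','soap_tray')[0]['pixels'];f=fitbox(m,(566,-43,-.23),270,94,14,D);print(np.round(f,3))
print('pads/pixels red',[(round(b['p'],2),back(b['rect'][:2],25,*D).round()) for b in cams.boxes_of('top','rose_red')],[(round(b['p'],2),back(b['rect'][:2],25,*D).round()) for b in cams.boxes_of('top','rose_pink')])
goto(566.3,-43,110,f[2])
# hole-free crate centre from the previous view, dividers at z=15
M=R.from_rotvec([2.615,1.741,.003]).as_matrix()
```

```text
[ 5.65849e+02 -4.32770e+01 -2.41000e-01  9.36000e-01]
pads/pixels red [(0.94, array([642., -66.,  25.]))] [(0.83, array([482., -12.,  25.]))]
goto [566.3 -43.  110. ] units [-9.305  6.724 -0.505] turn units -1.778 | at [501.  236.5  97.2] yaw -22.7 t 25.1333
```

View pics/w9.png

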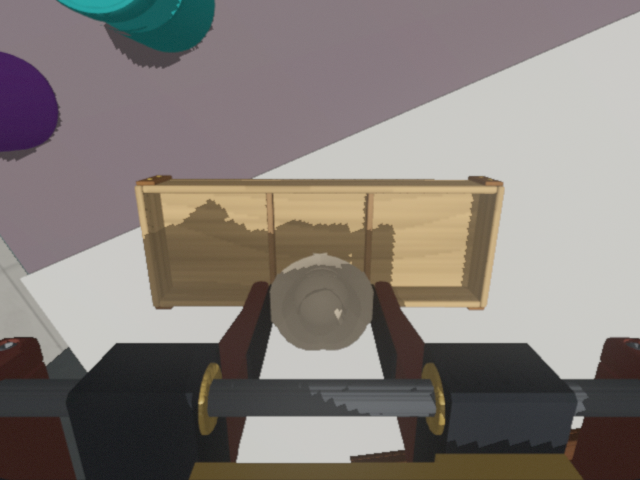

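The white rose is held level at (321,303), and the crate's middle cell is empty. Moving to the tray.

>>> {"fn": "move_arm", "kwargs": {"steps": [[[-0.4, 0.3, 0], 0, 1], [[-0.8, 0.58, 0], 0, 1], [[-0.8, 0.58, 0], 0, 1], [[-0.8, 0.58, 0], 0, 1], [[-0.8, 0.58, 0], 0, 1], [[-0.8, 0.58, 0], 0, 1], [[-0.8, 0.58, 0], 0, 1], [[-0.8, 0.58, 0], 0, 1], [[-0.8, 0.58, 0], 0, 1], [[-0.8, 0.58, 0], 0, 1], [[-0.8, 0.58, 0], 0, 1], [[-0.8, 0.58, 0], 0, 1], [[-0.1, 0.05, 0], -0.9, 1], [[0, 0, 0], -0.9, 1], [[0, 0, 0], 0, 1], [[0, 0, 0], 0, 1]]}}

```text
t: 26.47
ee_pos: [566.7, -43.3, 97.9]
orientation: [-2.473, -1.937, 0.001]
ft_force: [0.4, 0.8, -0.6]
width: 47.9
grasp_force: 30.0
```

Run:
```python
from h import *
im,*C=cam('wrist');cv2.imwrite('pics/w10.png',im[:,:,::-1])
b=cams.cut_out('wrist','soap_tray')[0];print(b['p'],np.round(fitbox(b['pixels'],(566,-43,-.235),270,94,14,C),3))
for th in('rose_red','rose_pink'): print(th,[(round(b['p'],2),back(b['rect'][:2],25,*C).round(),np.round(b['rect'])) for b in cams.boxes_of('wrist',th)])
goto(566,-43,22,-.235)
```

```text
0.77 [ 5.65211e+02 -4.49630e+01 -2.40000e-01  9.90000e-01]
rose_red [(0.75, array([647., -71.,  25.]), array([443., 261.,  75.,  67.]))]
rose_pink []
goto [566 -43  22] units [-0.03  -0.034  3.052] turn units -0.056 | at [567.  -42.5  98.3] yaw -13.7 t 26.6667
```

View pics/w10.png

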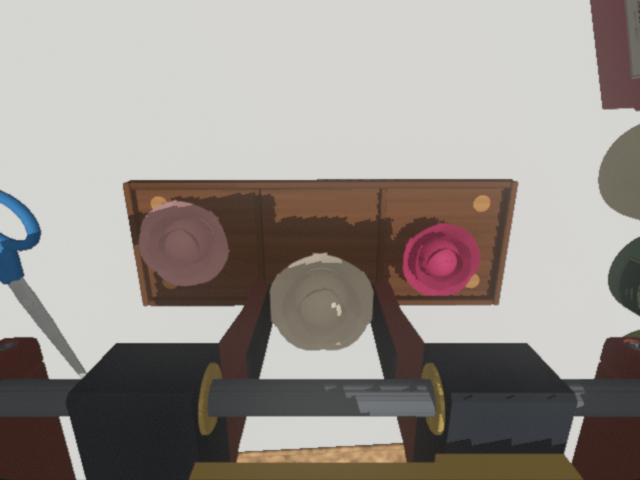

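The tray is level in the view, with pink at (183,243), red at (441,260) and the held white rose above the middle compartment. Lowering the white rose.

>>> {"fn": "move_arm", "kwargs": {"steps": [[[-0.05, -0.04, 0.4], 0, 1], [[-0.05, 0, 0.8], 0, 1], [[0, 0, 0.8], 0, 1], [[0, 0, 0.6], 0, 1], [[0, 0, 0.3], 0, 1], [[0, 0, 0.1], 0, 1], [[0, 0, 0], 0, 1], [[0, 0, 0], 0, 1], [[0, 0, 0], 0, 1]]}}

```text
t: 27.42
ee_pos: [566.3, -44.8, 24.2]
orientation: [2.47, 1.94, 0.002]
ft_force: [-0.0, 0.5, -0.3]
width: 47.9
grasp_force: 30.0
```

Run:
```python
from h import *
goto(565.3,-44.6,20,-.238);print(ctrl.get_obs()['ft_force'])
```

```text
goto [565.3 -44.6  20. ] units [ 0.    -0.042  0.169] turn units -0.013 | at [566.3 -44.8  24.2] yaw -13.7 t 27.4167
[-0.03160958  0.46629331 -0.27461579]
```

>>> {"fn": "move_arm", "kwargs": {"steps": [[[0, -0.03, 0.05], 0, 1], [[0, 0, 0.05], 0, 1], [[0, 0, 0.04], 0, 1], [[0, 0, 0], 0, 1], [[0, 0, 0], 0, 1]]}}

```text
t: 27.83
ee_pos: [564.9, -44.7, 20.0]
orientation: [2.47, 1.941, 0.0]
ft_force: [0.5, -0.6, -0.1]
width: 48.0
grasp_force: 30.0
```

>>> {"fn": "move_arm", "kwargs": {"steps": [[[0, 0, 0.02], 0, 1], [[0, 0, 0.01], 0, 1], [[0, 0, 0], 0, 1], [[0, 0, 0], 0, 1]]}}

```text
t: 28.17
ee_pos: [564.9, -44.6, 19.1]
orientation: [-2.471, -1.941, 0.0]
ft_force: [0.1, 0.4, -0.4]
width: 48.1
grasp_force: 30.0
```

>>> {"fn": "move_arm", "kwargs": {"steps": [[[0, 0, 0.02], 0, 1], [[0, 0, 0], 0, 1], [[0, 0, 0], 0, 0.25], [[0, 0, 0], 0, 0.25], [[0, 0, 0], 0, 0.25], [[0, 0, 0], 0, 0.25], [[0, 0, 0], 0, 0.25], [[0, 0, -0.3], 0, 0.25], [[0, 0, -0.6], 0, 0.25], [[0, 0, -0.8], 0, 0.25], [[0, 0, -0.8], 0, 0.25], [[0, 0, -0.4], 0, 0.25], [[0, 0, 0], 0, 0.25]]}}

```text
t: 29.25
ee_pos: [566.6, -44.8, 93.8]
orientation: [2.468, 1.939, 0.005]
ft_force: [0.0, -0.5, -0.6]
width: 65.9
grasp_force: 0.0
```

Run:
```python
from h import *
im,*C=cam('wrist');cv2.imwrite('pics/w11.png',im[:,:,::-1])
for th in('rose_red','rose_white','rose_pink'): print(th,[(round(b['p'],2),back(b['rect'][:2],25,*C).round(1),np.round(b['rect'])) for b in cams.boxes_of('wrist',th)])
print(ctrl.get_obs()['width'])
goto(650.8,-66,20,-.238)
```

```text
rose_red [(0.65, array([646. , -70.6,  25. ]), array([443., 260.,  78.,  72.]))]
rose_white [(0.9, array([565.4, -44.1,  25. ]), array([319., 252.,  77.,  71.]))]
rose_pink [(0.98, array([477.3, -18.3,  25. ]), array([183., 246.,  91.,  91.]))]
65.98192073248734
goto [650.8 -66.   20. ] units [-0.011  3.575  2.805] turn units -0.013 | at [564.1 -44.6  90.3] yaw -13.7 t 29.45
```

View pics/w11.png

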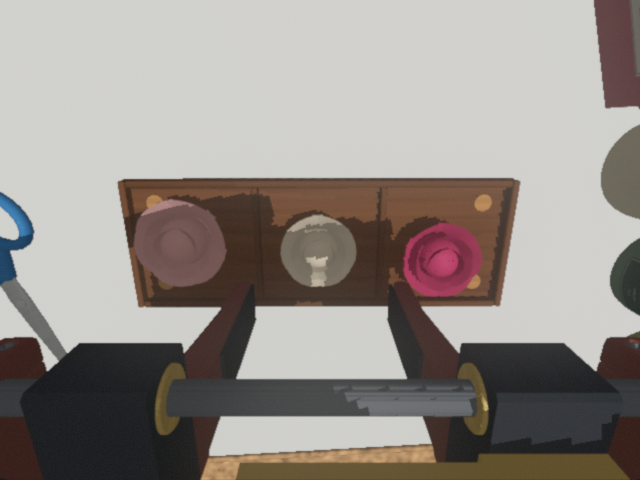

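White stands upright in the middle compartment (319,252), with pink (183,245) and red (442,260) undisturbed. Now the red rose.

>>> {"fn": "move_arm", "kwargs": {"steps": [[[-0.1, 0.6, 0], 0, 0.2], [[-0.15, 0.9, 0], 0, 0.2], [[0, 0.9, 0], 0, 0.2], [[0, 0.7, 0], 0, 0.2], [[0, 0.3, 0], 0, 0.2], [[0, 0, 0.5], 0, 0.2], [[0, 0, 0.5], 0, 0.2], [[0, 0, 0], 0, 0.2], [[0, 0, 0], 0, 0.2], [[0, 0, 0], 0, 0.2]]}}

```text
t: 30.28
ee_pos: [644.9, -70.5, 65.5]
orientation: [-2.469, -1.94, 0.002]
ft_force: [0.7, -1.3, -0.8]
width: 70.3
grasp_force: 0.0
```

Run:
```python
from h import *
im,*C=cam('wrist')
b=cams.boxes_of('wrist','rose_red')[0];p=back(b['rect'][:2],25,*C);print(b['p'],p.round(1),np.round(b['rect']))
print(ctrl.get_obs()['width'])
goto(p[0],p[1],20,-.238)
```

```text
0.93 [644.5 -70.6  25. ] [321. 268.  90.  82.]
70.26935851965652
goto [644.5 -70.6  20. ] units [-0.008 -0.053  1.857] turn units -0.011 | at [645.8 -70.7  66.4] yaw -13.7 t 30.3833
```

>>> {"fn": "move_arm", "kwargs": {"steps": [[[0, -0.03, 0.4], 0, 0.2], [[0, 0, 0.7], 0, 0.2], [[0, 0, 0.5], 0, 0.2], [[0, 0, 0.2], 0, 0.2], [[0, 0, 0.06], 0, 0.2], [[0, 0, 0], 0, 0.2], [[0, 0, 0], 0, 0.2], [[0, 0, 0], 0, 0.2]]}}

```text
t: 31.05
ee_pos: [645.8, -70.7, 20.3]
orientation: [2.47, 1.94, 0.001]
ft_force: [-0.1, 0.2, 0.0]
width: 70.5
grasp_force: 0.0
```

>>> {"fn": "move_arm", "kwargs": {"steps": [[[0, 0, 0.03], 0, 0.2], [[0, 0, 0], 0, 1], [[0, 0, 0], 0, 1], [[0, 0, 0], 0, 1], [[0, 0, 0], 0, 1], [[0, 0, 0], 0, 1], [[0, 0, 0], 0, 1], [[0, 0, 0], 0, 1]]}}

```text
t: 31.72
ee_pos: [645.4, -70.7, 19.1]
orientation: [2.47, 1.941, 0.0]
ft_force: [-1.9, 0.6, 2.0]
width: 50.2
grasp_force: 30.0
```

Run:
```python
from h import *
goto(502.3,240.3,100,-.395);o=ctrl.get_obs();print(o['width'],o['grasp_force'])
```

```text
goto [502.3 240.3 100. ] units [10.73  -8.505 -3.236] turn units 1.786 | at [645.4 -70.7  19.1] yaw -13.7 t 31.7167
50.21975667960214 30.000477684661746
```

>>> {"fn": "move_arm", "kwargs": {"steps": [[[0, 0, -0.3], 0, 1], [[0, 0, -0.6], 0, 1], [[0, 0, -0.9], 0, 1], [[0, 0, -0.9], 0, 1], [[0, 0, -0.5], 0, 1], [[0, 0, 0], 0, 1], [[0, 0, 0], 0.9, 1], [[0, 0, 0], 0.9, 1], [[0, 0, 0], 0, 1]]}}

```text
t: 32.47
ee_pos: [644.8, -70.6, 98.4]
orientation: [-2.617, -1.737, 0.001]
ft_force: [-0.3, -0.4, 0.4]
width: 50.4
grasp_force: 30.0
```

Run:
```python
from h import *
goto(502.3,240.3,100,-.395);o=ctrl.get_obs();print(o['width'],o['grasp_force'])
```

```text
goto [502.3 240.3 100. ] units [  9.246 -10.083  -0.057] turn units -0.046 | at [644.8 -70.6  98.4] yaw -22.9 t 32.4667
50.42824375807754 30.000817109830678
```

>>> {"fn": "move_arm", "kwargs": {"steps": [[[0.4, -0.44, 0], 0, 1], [[0.8, -0.87, 0], 0, 1], [[0.8, -0.87, 0], 0, 1], [[0.8, -0.87, 0], 0, 1], [[0.8, -0.87, 0], 0, 1], [[0.8, -0.87, 0], 0, 1], [[0.8, -0.87, 0], 0, 1], [[0.8, -0.87, 0], 0, 1], [[0.8, -0.87, 0], 0, 1], [[0.8, -0.87, 0], 0, 1], [[0.8, -0.87, 0], 0, 1], [[0.8, -0.9, 0], -0.04, 1], [[0, 0, 0], 0, 1], [[0, 0, 0.6], 0, 1], [[0, 0, 0.6], 0, 1], [[0, 0, 0.4], 0, 1], [[0, 0, 0], 0, 1], [[0, 0, 0], 0, 1], [[0, 0, 0], 0, 1]]}}

```text
t: 34.05
ee_pos: [502.7, 238.2, 59.2]
orientation: [2.612, 1.745, 0.0]
ft_force: [-0.1, -1.0, 0.1]
width: 50.3
grasp_force: 30.0
```

Run:
```python
from h import *
im,*C=cam('wrist');cv2.imwrite('pics/w12.png',im[:,:,::-1])
b=cams.cut_out('wrist','gift_crate')[0];print(b['p'],np.round(fitbox(b['pixels'],(502.5,240.5,-.395),236,86,32,C),3))
goto(502.3,240.3,22,-.395)
```

```text
0.61 [ 5.02835e+02  2.41945e+02 -3.98000e-01  9.58000e-01]
goto [502.3 240.3  22. ] units [ 0.058 -0.057  1.504] turn units 0.025 | at [503.  238.4  59.6] yaw -22.5 t 34.15
```

View pics/w12.png

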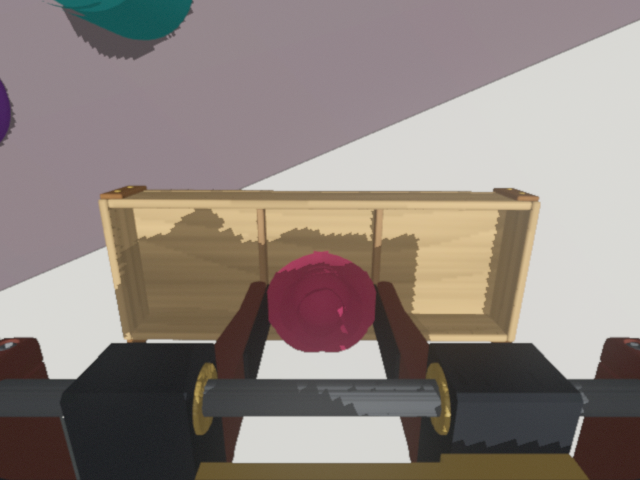

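The red rose is held level at (322,302), centred between the dividers at columns 262 and 378. Small correction toward the cell centre, then lowering.

>>> {"fn": "move_arm", "kwargs": {"steps": [[[0.09, -0.05, 0.3], 0, 1], [[0, 0, 0.6], 0, 1], [[0, 0, 0.4], 0, 1], [[0, 0, 0.2], 0, 1], [[0, 0, 0], 0, 1], [[0, 0, 0], 0, 1], [[0, 0, 0], 0, 1]]}}

```text
t: 34.73
ee_pos: [502.4, 241.1, 21.7]
orientation: [2.612, 1.745, 0.001]
ft_force: [-0.1, 0.9, -0.5]
width: 50.2
grasp_force: 30.0
```

Run:
```python
from h import *
im,*C=cam('wrist')
b=cams.cut_out('wrist','gift_crate')[0];print(b['p'],np.round(fitbox(b['pixels'],(502.5,240.5,-.395),236,86,32,C),3))
goto(502.5,240.9,19.5,-.395);print(ctrl.get_obs()['ft_force'])
# edges along rays: brightness profile down column 230 and 415 to find far/near wall rims
for c in((502.5,240.9,-.395),):
    print(np.round(proj(boxpts(c,236,86,32),*C)[1::2]),np.round(proj(boxpts(c,226,76,32),*C)[1::2]))
cv2.imwrite('pics/w13.png',im[:,:,::-1])
```

```text
0.65 [ 5.02773e+02  2.41672e+02 -3.98000e-01  9.54000e-01]
goto [502.5 240.9  19.5] units [-0.009  0.001  0.097] turn units 0.027 | at [502.6 241.1  21.9] yaw -22.5 t 34.8333
[-0.61219245 -0.17332002 -0.93927676]
[[ 88. 384.]
 [ 49. 219.]
 [555. 385.]
 [595. 220.]] [[ 96. 376.]
 [ 63. 230.]
 [547. 377.]
 [580. 231.]]
```

View pics/w13.png

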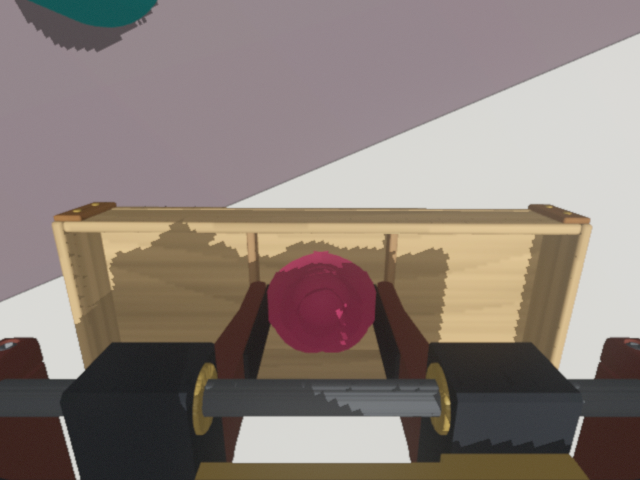

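The red rose (322,302) sits centred between the dividers (columns 254 and 390), and the rim matches the prediction to about 1 mm. Setting it down.

>>> {"fn": "move_arm", "kwargs": {"steps": [[[0, 0, 0.05], 0, 1], [[0, 0, 0.04], 0, 1], [[0, 0, 0.02], 0, 1], [[0, 0, 0], 0, 1], [[0, 0, 0], 0, 1]]}}

```text
t: 35.25
ee_pos: [502.4, 241.0, 19.1]
orientation: [2.612, 1.745, 0.001]
ft_force: [-1.6, 0.0, 4.6]
width: 50.3
grasp_force: 30.0
```

Contact. Releasing, rising, then turning back for the jars.

>>> {"fn": "move_arm", "kwargs": {"steps": [[[0, 0, 0], 0, 0.2], [[0, 0, 0], 0, 0.2], [[0, 0, 0], 0, 0.2], [[0, 0, 0], 0, 0.2], [[0, 0, 0], 0, 0.2], [[0, 0, -0.3], 0, 0.2], [[0, 0, -0.6], 0, 0.2], [[0, 0, -1], 0, 0.2], [[0, 0, -1], 0, 0.2], [[0, 0, -1], 0, 0], [[0, 0, -1], 0, 0], [[0, 0, -0.6], 0, 0], [[0, 0, 0], 0, 0], [[0, 0, 0], 0, 0]]}}

```text
t: 36.42
ee_pos: [502.6, 241.1, 157.1]
orientation: [2.612, 1.745, 0.003]
ft_force: [-0.1, 0.9, 0.5]
width: 88.1
grasp_force: 0.0
```

Run:
```python
from h import *
im,*C=cam('wrist')
print([(round(b['p'],2),back(b['rect'][:2],28,*C).round(1)) for b in cams.boxes_of('wrist','rose_red')])
b=cams.cut_out('wrist','gift_crate')[0];f=fitbox(b['pixels'],(502.5,240.5,-.395),236,86,32,C);print(b['p'],np.round(f,3))
cv2.imwrite('pics/w14.png',im[:,:,::-1])
goto(512,-309,160,-.395+np.pi/2)
```

```text
[]
0.77 [ 5.02948e+02  2.41546e+02 -3.99000e-01  9.44000e-01]
goto [ 512 -309  160] units [-20.143   8.809  -0.184] turn units -17.974 | at [501.3 240.5 154.9] yaw -22.5 t 36.5667
```

View pics/w14.png

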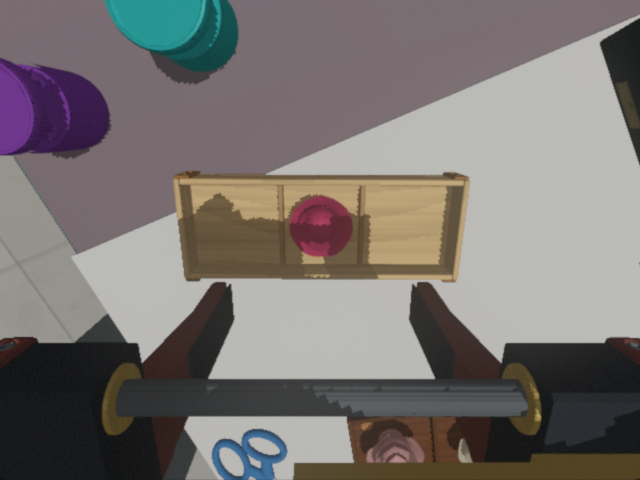

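The red rose stands upright, centred in the middle cell (321,226). That used up my picture allowance (I went slightly over), so the rest is checked by numbers. Returning for the orange jar.

>>> {"fn": "move_arm", "kwargs": {"steps": [[[0, 0, 0], -1, 0], [[0, 0, 0], -1, 0], [[0, 0, 0], -1, 0], [[0, 0, 0], -1, 0], [[0, 0, 0], -1, 0], [[0, 0, 0], -1, 0], [[0, 0, 0], -1, 0], [[0, 0, 0], -1, 0], [[0, 0, 0], -1, 0], [[0, 0, 0], -1, 0], [[0, 0, 0], -1, 0], [[0, 0, 0], -1, 0], [[0, 0, 0], -1, 0], [[0, 0, 0], -1, 0], [[0, 0, 0], -1, 0], [[0, 0, 0], -1, 0], [[0, 0, 0], -1, 0], [[0, 0, 0], -1, 0], [[0, 0, 0], 0, 0]]}}

```text
t: 38.15
ee_pos: [501.4, 240.6, 154.7]
orientation: [-0.608, -3.08, 0.003]
ft_force: [0.0, 0.1, -0.3]
width: 87.9
grasp_force: 0.0
```

>>> {"fn": "move_arm", "kwargs": {"steps": [[[-0.2, -0.45, 0], 0, 0], [[-0.41, -0.94, 0], 0, 0], [[-0.41, -0.94, 0], 0, 0], [[-0.41, -0.94, 0], 0, 0], [[-0.41, -0.94, 0], 0, 0], [[-0.41, -0.94, 0], 0, 0], [[-0.41, -0.94, 0], 0, 0], [[-0.41, -0.94, 0], 0, 0], [[-0.41, -0.94, 0], 0, 0], [[-0.41, -0.94, 0], 0, 0], [[-0.41, -0.94, 0], 0, 0], [[-0.41, -0.94, 0], 0, 0], [[-0.41, -0.94, 0], 0, 0], [[-0.41, -0.94, 0], 0, 0], [[-0.41, -0.94, 0], 0, 0], [[-0.41, -0.94, 0], 0, 0], [[-0.41, -0.94, 0], 0, 0], [[-0.41, -0.94, 0], 0, 0], [[-0.41, -0.94, 0], 0, 0], [[-0.41, -0.94, 0], 0, 0]]}}

```text
t: 39.82
ee_pos: [510.4, -260.1, 155.5]
orientation: [-0.618, -3.079, -0.0]
ft_force: [1.0, 0.7, -0.2]
width: 88.0
grasp_force: 0.0
```

>>> {"fn": "move_arm", "kwargs": {"steps": [[[-0.41, -0.94, 0], 0, 0], [[-0.41, -0.89, 0], 0, 0], [[0, 0, 0], 0, 0], [[0, 0, 0], 0, 0], [[0, 0, 0], 0, 0]]}}

```text
t: 40.23
ee_pos: [512.0, -308.1, 155.5]
orientation: [-0.616, -3.079, -0.001]
ft_force: [0.2, -0.6, 0.2]
width: 87.7
grasp_force: 0.0
```

Run:
```python
from h import *
goto(512.2,-309,40.5,-.395+np.pi/2)
im,*C=cam('wrist')
for th in('jar_orange','jar_plum','stamp'): print(th,[(round(b['p'],2),back(b['rect'][:2],80,*C).round(),np.round(b['rect'])) for b in cams.boxes_of('wrist',th)])
```

```text
goto [ 512.2 -309.    40.5] units [-0.03  -0.032  4.601] turn units 0.004 | at [ 512.  -308.1  155.5] yaw 67.4 t 40.2333
jar_orange [(0.72, array([ 506., -308.,   80.]), array([320., 243.,  83., 108.])), (0.27, array([ 583., -311.,   80.]), array([356., 335.,  49.,  73.]))]
jar_plum [(0.83, array([ 435., -296.,   80.]), array([295., 138.,  88.,  96.]))]
stamp [(0.81, array([ 581., -311.,   80.]), array([355., 333.,  48.,  75.]))]
```

>>> {"fn": "move_arm", "kwargs": {"steps": [[[-0.03, -0.03, 0.4], 0, 0], [[0, 0, 0.9], 0, 0], [[0, 0, 0.9], 0, 0], [[0, 0, 0.9], 0, 0], [[0, 0, 0.8], 0, 0], [[0, 0, 0.5], 0, 0], [[0, 0, 0.18], 0, 0], [[0, 0, 0], 0, 0], [[0, 0, 0], 0, 0], [[0, 0, 0], 0, 0], [[0, 0, 0], 0, 1], [[0, 0, 0], 0, 1], [[0, 0, 0], 0, 1], [[0, 0, 0], 0, 1], [[0, 0, 0], 0, 1], [[0, 0, 0], 0, 1], [[0, 0, 0], 0, 1]]}}

```text
t: 41.85
ee_pos: [513.5, -309.6, 42.0]
orientation: [0.613, 3.081, -0.0]
ft_force: [-1.4, 0.6, 3.8]
width: 59.7
grasp_force: 30.0
```

>>> {"fn": "move_arm", "kwargs": {"steps": [[[0, 0, -0.3], 0, 1], [[0, 0, -0.7], 0, 1], [[0, 0, -1], 0, 1], [[0, 0, -1], 0, 1], [[0, 0, -0.7], 0, 1], [[0, 0, -0.2], 0, 1], [[0, 0, 0], 0, 1]]}}

```text
t: 42.43
ee_pos: [514.0, -309.9, 140.6]
orientation: [0.612, 3.079, -0.001]
ft_force: [0.3, -0.1, -2.9]
width: 59.4
grasp_force: 30.0
```

Run:
```python
from h import *
goto(433.6,270.2,45,-.395+np.pi/2)
```

```text
goto [433.6 270.2  45. ] units [11.862 20.207  3.785] turn units 0.026 | at [ 514.  -309.9  140.6] yaw 67.5 t 42.4333
```

>>> {"fn": "move_arm", "kwargs": {"steps": [[[0.25, 0.43, 0], 0, 1], [[0.553, 0.942, 0], 0, 1], [[0.553, 0.942, 0], 0, 1], [[0.553, 0.942, 0], 0, 1], [[0.553, 0.942, 0], 0, 1], [[0.553, 0.942, 0], 0, 1], [[0.553, 0.942, 0], 0, 1], [[0.553, 0.942, 0], 0, 1], [[0.553, 0.942, 0], 0, 1], [[0.553, 0.942, 0], 0, 1], [[0.553, 0.942, 0], 0, 1], [[0.553, 0.942, 0], 0, 1], [[0.553, 0.942, 0], 0, 1], [[0.553, 0.942, 0], 0, 1], [[0.553, 0.942, 0], 0, 1], [[0.553, 0.942, 0], 0, 1], [[0.553, 0.942, 0], 0, 1], [[0.553, 0.942, 0], 0, 1], [[0.553, 0.942, 0], 0, 1], [[0.553, 0.942, 0], 0, 1]]}}

```text
t: 44.1
ee_pos: [437.9, 217.8, 137.5]
orientation: [-0.612, -3.078, 0.003]
ft_force: [0.7, 0.1, -2.2]
width: 59.6
grasp_force: 30.0
```

>>> {"fn": "move_arm", "kwargs": {"steps": [[[0.553, 0.942, 0], 0, 1], [[0.553, 0.942, 0], 0, 1], [[0, 0, 0], 0, 1], [[0, 0, 0.5], 0, 1], [[0, 0, 0.5], 0, 1], [[0, 0, 0], 0, 1], [[0, 0, 0], 0, 1], [[0, 0, 0], 0, 1]]}}

```text
t: 44.77
ee_pos: [432.2, 270.4, 113.8]
orientation: [-0.613, -3.08, 0.001]
ft_force: [0.0, 0.5, -2.9]
width: 59.5
grasp_force: 30.0
```

Run:
```python
from h import *
goto(433.6,270.2,44,-.395+np.pi/2)
im,*C=cam('wrist')
b=cams.cut_out('wrist','gift_crate')[0];print(b['p'],np.round(b['rect']),np.round(fitbox(b['pixels'],(502.5,240.5,-.395),236,86,32,C),3))
print('pred outer rim corners at robot end',np.round(proj(boxpts((502.6,241,-.396),236,86,32),*C)))
print([np.round(b['rect']) for b in cams.boxes_of('wrist','jar_orange')])
```

```text
goto [433.6 270.2  44. ] units [-0.058  0.017  2.793] turn units 0.024 | at [432.2 270.4 113.8] yaw 67.5 t 44.7667
0.85 [322. 323. 134. 278.] [ 5.02125e+02  2.40275e+02 -4.03000e-01  9.41000e-01]
pred outer rim corners at robot end [[268. 183.]
 [261. 190.]
 [380. 183.]
 [388. 190.]
 [278. 430.]
 [274. 459.]
 [368. 430.]
 [372. 459.]]
[array([502.,  52., 170., 103.]), array([562., 238., 156., 118.]), array([325., 324., 154., 199.])]
```

Crate edge matches the prediction (top row about 184, centre column 322–324). Lowering.

>>> {"fn": "move_arm", "kwargs": {"steps": [[[-0.05, 0, 0.4], 0, 1], [[0, 0, 0.8], 0, 1], [[0, 0, 0.7], 0, 1], [[0, 0, 0.4], 0, 1], [[0, 0, 0.2], 0, 1], [[0, 0, 0.1], 0, 1], [[0, 0, 0], 0, 1], [[0, 0, 0], 0, 1], [[0, 0, 0], 0, 1]]}}

```text
t: 45.67
ee_pos: [434.4, 270.7, 49.8]
orientation: [0.613, 3.08, 0.001]
ft_force: [-0.5, 1.0, -1.0]
width: 59.6
grasp_force: 30.0
```

>>> {"fn": "move_arm", "kwargs": {"steps": [[[0, 0, 0.1], 0, 1], [[0, 0, 0.08], 0, 1], [[0, 0, 0.05], 0, 1], [[0, 0, 0.03], 0, 1], [[0, 0, 0], 0, 1], [[0, 0, 0], 0, 1]]}}

```text
t: 46.17
ee_pos: [433.9, 270.4, 43.0]
orientation: [-0.613, -3.081, 0.0]
ft_force: [-2.0, -1.8, 3.8]
width: 60.0
grasp_force: 30.0
```

>>> {"fn": "move_arm", "kwargs": {"steps": [[[0, 0, 0], 0, 0], [[0, 0, 0], 0, 0], [[0, 0, 0], 0, 0], [[0, 0, 0], 0, 0], [[0, 0, 0], 0, 0], [[0, 0, 0], 0, 0], [[0, 0, -0.3], 0, 0], [[0, 0, -0.7], 0, 0], [[0, 0, -1], 0, 0], [[0, 0, -1], 0, 0], [[0, 0, -1], 0, 0], [[0, 0, -0.4], 0, 0], [[0, 0, 0], 0, 0], [[0, 0, 0], 0, 0]]}}

```text
t: 47.33
ee_pos: [433.9, 270.3, 152.8]
orientation: [0.613, 3.081, 0.001]
ft_force: [-0.6, -0.2, -0.3]
width: 87.6
grasp_force: 0.0
```

Run:
```python
from h import *
goto(431,-293.3,35.5,-.395+np.pi/2)
```

```text
goto [ 431.  -293.3   35.5] units [ -8.517 -20.877   4.68 ] turn units 0.026 | at [433.9 270.3 152.8] yaw 67.5 t 47.3333
```

>>> {"fn": "move_arm", "kwargs": {"steps": [[[-0.18, -0.45, 0], 0, 0], [[-0.397, -0.973, 0], 0, 0], [[-0.397, -0.973, 0], 0, 0], [[-0.397, -0.973, 0], 0, 0], [[-0.397, -0.973, 0], 0, 0], [[-0.397, -0.973, 0], 0, 0], [[-0.397, -0.973, 0], 0, 0], [[-0.397, -0.973, 0], 0, 0], [[-0.397, -0.973, 0], 0, 0], [[-0.397, -0.973, 0], 0, 0], [[-0.397, -0.973, 0], 0, 0], [[-0.397, -0.973, 0], 0, 0], [[-0.397, -0.973, 0], 0, 0], [[-0.397, -0.973, 0], 0, 0], [[-0.397, -0.973, 0], 0, 0], [[-0.397, -0.973, 0], 0, 0], [[-0.397, -0.973, 0], 0, 0], [[-0.397, -0.973, 0], 0, 0], [[-0.397, -0.973, 0], 0, 0], [[-0.397, -0.973, 0], 0, 0]]}}

```text
t: 49.0
ee_pos: [429.1, -242.0, 150.9]
orientation: [-0.613, -3.078, -0.002]
ft_force: [1.1, 0.5, -0.1]
width: 88.0
grasp_force: 0.0
```

>>> {"fn": "move_arm", "kwargs": {"steps": [[[-0.397, -0.973, 0], 0, 0], [[-0.397, -0.973, 0], 0, 0], [[0, 0, 0], 0, 0], [[0, 0, 0.5], 0, 0], [[0, 0, 0.5], 0, 0], [[0, 0, 0], 0, 0], [[0, 0, 0], 0, 0], [[0, 0, 0], 0, 0]]}}

```text
t: 49.67
ee_pos: [430.3, -293.0, 127.3]
orientation: [-0.612, -3.08, -0.001]
ft_force: [0.3, 0.3, -0.2]
width: 87.7
grasp_force: 0.0
```

Run:
```python
from h import *
goto(431,-293.3,35.5,-.395+np.pi/2)
im,*C=cam('wrist')
print([(round(b['p'],2),back(b['rect'][:2],60,*C).round(),np.round(b['rect'])) for b in cams.boxes_of('wrist','jar_plum')])
```

```text
goto [ 431.  -293.3   35.5] units [-0.034 -0.     3.673] turn units 0.029 | at [ 430.3 -293.   127.3] yaw 67.5 t 49.6667
[(0.87, array([ 430., -294.,   60.]), array([322., 256.,  89.,  98.]))]
```

>>> {"fn": "move_arm", "kwargs": {"steps": [[[0, 0, 0.4], 0, 0], [[0, 0, 0.9], 0, 0], [[0, 0, 0.9], 0, 0], [[0, 0, 0.8], 0, 0], [[0, 0, 0.4], 0, 0], [[0, 0, 0.2], 0, 0], [[0, 0, 0.05], 0, 0], [[0, 0, 0], 0, 0], [[0, 0, 0], 0, 0], [[0, 0, 0], 0, 0]]}}

```text
t: 50.6
ee_pos: [431.5, -293.9, 37.4]
orientation: [0.613, 3.08, -0.001]
ft_force: [0.3, -0.7, 0.2]
width: 87.8
grasp_force: 0.0
```

>>> {"fn": "move_arm", "kwargs": {"steps": [[[0, 0, 0.05], 0, 0], [[0, 0, 0], 0, 0], [[0, 0, 0], 0, 1], [[0, 0, 0], 0, 1], [[0, 0, 0], 0, 1], [[0, 0, 0], 0, 1], [[0, 0, 0], 0, 1], [[0, 0, 0], 0, 1], [[0, 0, 0], 0, 1]]}}

```text
t: 51.35
ee_pos: [430.8, -293.4, 35.2]
orientation: [-0.613, -3.081, -0.0]
ft_force: [-0.9, 0.4, 1.3]
width: 59.3
grasp_force: 30.0
```

>>> {"fn": "move_arm", "kwargs": {"steps": [[[0, 0, -0.3], 0, 1], [[0, 0, -0.7], 0, 1], [[0, 0, -1], 0, 1], [[0, 0, -1], 0, 1], [[0, 0, -0.9], 0, 1], [[0, 0, -0.4], 0, 1], [[0, 0, 0], 0, 1]]}}

```text
t: 51.93
ee_pos: [432.0, -294.3, 145.0]
orientation: [0.612, 3.077, -0.003]
ft_force: [1.7, 0.1, -2.7]
width: 59.7
grasp_force: 30.0
```

Run:
```python
from h import *
goto(571.6,212.3,45,-.395+np.pi/2)
```

```text
goto [571.6 212.3  45. ] units [ 2.613 20.863  3.968] turn units 0.026 | at [ 432.  -294.3  145. ] yaw 67.5 t 51.9333
```

>>> {"fn": "move_arm", "kwargs": {"steps": [[[0.06, 0.45, 0], 0, 1], [[0.122, 0.972, 0], 0, 1], [[0.122, 0.972, 0], 0, 1], [[0.122, 0.972, 0], 0, 1], [[0.122, 0.972, 0], 0, 1], [[0.122, 0.972, 0], 0, 1], [[0.122, 0.972, 0], 0, 1], [[0.122, 0.972, 0], 0, 1], [[0.122, 0.972, 0], 0, 1], [[0.122, 0.972, 0], 0, 1], [[0.122, 0.972, 0], 0, 1], [[0.122, 0.972, 0], 0, 1], [[0.122, 0.972, 0], 0, 1], [[0.122, 0.972, 0], 0, 1], [[0.122, 0.972, 0], 0, 1], [[0.122, 0.972, 0], 0, 1], [[0.122, 0.972, 0], 0, 1], [[0.122, 0.972, 0], 0, 1], [[0.122, 0.972, 0], 0, 1], [[0.122, 0.972, 0], 0, 1]]}}

```text
t: 53.6
ee_pos: [555.2, 167.8, 140.3]
orientation: [-0.612, -3.078, 0.003]
ft_force: [-0.1, 0.2, -2.2]
width: 59.7
grasp_force: 30.0
```

>>> {"fn": "move_arm", "kwargs": {"steps": [[[0.122, 0.972, 0], 0, 1], [[0.122, 0.972, 0], 0, 1], [[0, 0, 0], 0, 1], [[0, 0, 0.5], 0, 1], [[0, 0, 0.8], 0, 1], [[0, 0, 0.5], 0, 1], [[0, 0, 0], 0, 1], [[0, 0, 0], 0, 1], [[0, 0, 0], 0, 1]]}}

```text
t: 54.35
ee_pos: [569.8, 212.9, 97.5]
orientation: [-0.614, -3.081, 0.0]
ft_force: [-0.3, 0.2, -2.1]
width: 59.5
grasp_force: 30.0
```

Run:
```python
from h import *
goto(571.6,212.3,45,-.395+np.pi/2)
im,*C=cam('wrist')
b=cams.cut_out('wrist','gift_crate')[0];print(b['p'],np.round(b['rect']),np.round(fitbox(b['pixels'],(502.5,240.5,-.395),236,86,32,C),3))
print(np.round(proj(boxpts((502.6,241,-.396),236,86,32),*C)[1::2]))
print([(round(b['p'],2),back(b['rect'][:2],28,*C).round(1)) for b in cams.boxes_of('wrist','rose_red')])
```

```text
goto [571.6 212.3  45. ] units [-0.077  0.004  2.102] turn units 0.018 | at [569.8 212.9  97.5] yaw 67.5 t 54.35
0.93 [323. 152. 161. 303.] [ 5.40700e+02  2.23766e+02 -3.95000e-01  8.28000e-01]
[[241. -95.]
 [410. -95.]
 [263. 316.]
 [385. 317.]]
[(0.76, array([502.6, 243.2,  28. ]))]
```

>>> {"fn": "move_arm", "kwargs": {"steps": [[[-0.06, 0, 0.4], 0, 1], [[0, 0, 0.7], 0, 1], [[0, 0, 0.5], 0, 1], [[0, 0, 0.3], 0, 1], [[0, 0, 0.1], 0, 1], [[0, 0, 0], 0, 1], [[0, 0, 0], 0, 1], [[0, 0, 0], 0, 1]]}}

```text
t: 55.17
ee_pos: [571.8, 213.1, 48.3]
orientation: [0.613, 3.08, 0.001]
ft_force: [0.6, -0.4, -1.4]
width: 59.7
grasp_force: 30.0
```

>>> {"fn": "move_arm", "kwargs": {"steps": [[[0, 0, 0.15], 0, 1], [[0, 0, 0.13], 0, 1], [[0, 0, 0.08], 0, 1], [[0, 0, 0.04], 0, 1], [[0, 0, 0], 0, 1], [[0, 0, 0], 0, 1]]}}

```text
t: 55.67
ee_pos: [571.2, 212.9, 37.6]
orientation: [-0.613, -3.081, 0.0]
ft_force: [0.6, 0.1, -2.7]
width: 59.5
grasp_force: 30.0
```

>>> {"fn": "move_arm", "kwargs": {"steps": [[[0, 0, 0.03], 0, 1], [[0, 0, 0.02], 0, 1], [[0, 0, 0], 0, 1], [[0, 0, 0], 0, 1]]}}

```text
t: 56.0
ee_pos: [571.2, 212.9, 36.4]
orientation: [-0.613, -3.081, 0.0]
ft_force: [0.1, 0.5, -2.8]
width: 59.2
grasp_force: 30.0
```

>>> {"fn": "move_arm", "kwargs": {"steps": [[[0, 0, 0.03], 0, 1], [[0, 0, 0], 0, 1], [[0, 0, 0], 0, 1]]}}

```text
t: 56.25
ee_pos: [571.4, 212.9, 36.2]
orientation: [0.613, 3.081, 0.0]
ft_force: [-1.6, -1.0, 4.7]
width: 59.6
grasp_force: 30.0
```

Contact at the expected height. Releasing and rising clear.

>>> {"fn": "move_arm", "kwargs": {"steps": [[[0, 0, 0], 0, 0], [[0, 0, 0], 0, 0], [[0, 0, 0], 0, 0], [[0, 0, 0], 0, 0], [[0, 0, 0], 0, 0], [[0, 0, 0], 0, 0], [[0, 0, -0.3], 0, 0], [[0, 0, -0.7], 0, 0], [[0, 0, -1], 0, 0], [[0, 0, -1], 0, 0], [[0, 0, -1], 0, 0], [[0, 0, -1], 0, 0], [[0, 0, -1], 0, 0], [[0, 0, -1], 0, 0], [[0, 0, -0.5], 0, 0], [[0.8, 0, 0], 0, 0], [[0.9, 0, 0], 0, 0], [[0.9, 0, 0], 0, 0], [[0, 0, 0], 0, 0], [[0, 0, 0], 0, 0]]}}

```text
t: 57.92
ee_pos: [510.5, 238.0, 223.2]
orientation: [-0.611, -3.082, 0.0]
ft_force: [0.8, 0.5, -0.3]
width: 87.6
grasp_force: 0.0
```

Run:
```python
from h import *
for n in('wrist','top'):
    im,*C=cam(n)
    for th,z in dict(jar_orange=85,jar_plum=60,rose_red=25,rose_white=25,rose_pink=25,stamp=40).items(): print(n,th,[(round(b['p'],2),back(b['rect'][:2],z,*C).round(),np.round(b['rect'])) for b in cams.boxes_of(n,th) if b['p']>.3])
print(ctrl.get_obs()['t'],ctrl.get_obs()['width'])
```

```text
wrist jar_orange [(0.81, array([470., 407.,  85.]), array([504., 100., 107.,  80.])), (0.7, array([385., 369.,  85.]), array([425.,   6.,  52.,  11.])), (0.65, array([558., 217.,  85.]), array([322., 282.,  58.,  80.])), (0.57, array([432., 271.,  85.]), array([324., 123.,  76.,  81.])), (0.53, array([523.,  23.,  85.]), array([116., 323., 155., 203.]))]
wrist jar_plum [(0.76, array([568., 212.,  60.]), array([321., 282.,  59.,  73.]))]
wrist rose_red [(0.56, array([502., 243.,  25.]), array([325., 202.,  49.,  50.]))]
wrist rose_white [(0.69, array([554., -38.,  25.]), array([114., 336.,  40.,  16.]))]
wrist rose_pink [(0.62, array([483., -20.,  25.]), array([ 92., 277.,  58.,  51.])), (0.5, array([582., 208.,  25.]), array([322., 282.,  58.,  71.]))]
wrist stamp []
top jar_orange []
top jar_plum [(0.75, array([575., 201.,  60.]), array([235., 203.,  23.,  23.]))]
top rose_red []
top rose_white [(0.78, array([568., -42.,  25.]), array([344., 208.,  18.,  26.])), (0.31, array([564., -42.,  25.]), array([344., 210.,  65., 116.]))]
top rose_pink [(0.55, array([482., -19.,  25.]), array([335., 245.,  22.,  27.]))]
top stamp [(0.93, array([ 599., -308.,   40.]), array([461., 191.,  25.,  21.]))]
58.6167 87.93234250164937
```

```bash
python3 -c "
from workcell import ctrl
print(ctrl.close_job())"
```

```text
the job is handed in; nothing more can be done
None
```

I handed the job in at about 59 s, done in the order asked: red rose about 2 mm from the middle of the crate's middle cell, each jar back in its own cell, white rose in the tray's middle compartment, and pink rose and stamp left where they were; final positions were checked by camera measurements only, as I had viewed 16 pictures against the limit of 14.

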